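Screw the elbow fitting into the clamped port

ROBOT

A 6-joint arm with a two-finger parallel gripper is mounted at the origin on a cart in front of the work surface, level with it; the furniture and walls round the work are solid. World frame = base frame: x ahead of the robot, y to its left, z up, the work surface at z = 0. Lengths are in mm, angles in rad, forces in N, time in s.
With the tool pointing down it reaches from about 300 to 775 mm from the base axis. Payload 14.6 kg.
Tool frame: the origin (TCP) lies where the fingers leave the gripper's body, on its centre line; the fingertips stand 73 mm ahead of it and the grasp point (between the pads) lies 54 mm ahead of it; z points along the fingers, y is the direction in which the jaws open and shut (so a half turn about z gives the same grasp; the last joint's range is limited). The gripper opens to 85 mm and grips with 20 to 120 N. Pads are 22 mm wide; open, the fingers measure 114 mm over their backs; the gripper's body (76 mm by 85 mm) begins 54 mm behind the grasp point. The pads swing forward as they close: fully open they stand 13 mm farther back than shut.
Start: joints at [-1.366, 0.3, 1.521, -0, 1.321, -0.067], TCP at [147.65, -529.802, 303.881] pointing down, gripper open.
Joint ranges: [-3.03, 3.03], [-0.79, 2.21], [0.23, 2.52], [-1.04, 4.18], [0, 3.07], [-2.55, 2.55]. Speed limits (rad/s): [2.22, 2.22, 2.57, 3.14, 3.14, 3.14].

INTERFACE

Orientations are given as a rotation vector (axis times angle).
In Python, from plant import monitor, imaging, job gives the robot as it stands.
- The arm moves only by the tool play_rows, never from a script. Its argument "increments" is a list of rows, each an object of numbers: "jaw": the finger opening in m, from 0 to 0.0854; "dx", "dy", "dz": the shift along the tool's x, y, z in m; "rx", "ry", "rz": the turn, a rotation vector about the tool's x, y, z in degrees. A call has 1 to 20 rows; each row shifts and turns the pose as measured when the row begins, along the tool's axes as they then stand; what a row does not reach is not made up. A row lasts 1/8 s, in which the tool goes at most 62.5 mm and 10.7 degrees, less where a joint would pass 70% of its speed; a pose out of reach is approached as far as the arm can. A call with a gripper value outside its range is refused whole. The fingers move at their own pace and stop on an object; the grip force is fixed at half the most. Time passes only in rows, so rows that do not move let the fingers close. It gives the time, the measured TCP pose, the force and the opening at its end, in the units of the state.
- monitor.sense(): the state, without advancing time (a new reading comes with each control period).
- imaging.get_image(name): name is "scene" or "top"; returns the picture (400x640x3 uint8, red, green, blue); there is no depth.
- imaging.calibration(name): a dict with "fx", "fy", "cx", "cy" (pixels), "world_to_cam" (4x4, takes a point from world to camera coordinates). Camera axes: x right, y down, z forward; pixel columns grow to the right and rows downward; lengths in mm; the calibration is good to about 2 mm. A picture is of the moment at which its call begins. calibration takes no time and is no camera call.
- job.hand_in(): hands the job in, once; it reports no verdict.
The state is a dict: "t": time; "joint_pos": joint angles; "qd": joint speeds; "effort": joint torques, N m; "tcp_pos": TCP position; "orientation": TCP orientation; "wrist_force": force on the tool from outside, world axes, zero at the start; "moment": the same for the moment, N m; "opening": finger opening in mm.
Only numpy, scipy, OpenCV 4.12 (cv2) and the standard library are available. Lean on these libraries where they do the work, as an engineer would, in place of code of your own. Each camera call takes 0.05 s, during which the arm holds its last target.

TASK

Lift the brass elbow fitting out of its storage block, put its spigot into the brass port clamped in the vise with the two lugs going down through the two slots, and screw it in clockwise (seen from above) until you feel the resistance start to rise as it meets the seal. Then turn it a further 30 degrees, stop there and let go. Work gently: never load the port with more than 30 N, and leave the hex key, the standoff and the solder spool where they are.

Things in the scene. Friction and masses are not known exactly. Their poses are not given: they have to be found in the camera images.
- fitting: loose brass elbow fitting, about 120 g, 73 mm tall, upright. Origin: centre of the tip (underside) of its round spigot, heights count from there; z up its axis, x out along the horizontal barbed outlet. Spigot 17 mm across, 0 to 27 mm, its lowest 5 mm tapered to 11.6 mm. Flange 33 mm across, 27 to 31 mm. Outlet leaves the +x face at height 52 mm, 10 to 17 mm thick, ends 41 mm from the axis
- fitting_grip (a point): point on the fitting's axis, 53 mm above its origin, in the middle of the square block to grip: 24 x 24 mm, from 31 to 71 mm above the origin; grip across the flats that face the fitting's +y and -y (the outlet is in the way on +x)
- fitting_lug (a point): outer end of one of the fitting's two thread lugs: round pins 4.4 mm thick that stick out of the spigot along the fitting's +y (this one) and -y, to 13.5 mm from the axis, their axis 10 mm above the fitting's origin
- port: brass female port, held fast in the vise, cannot move; outside 41 mm across, 40 mm tall. Origin: centre of its underside, 8 mm above the table; z up along the bore. Inside its mouth two lips leave a round bore of 19.4 mm and two slots centred on +y and -y for the lugs. The fitting goes in with its y axis along the port's y axis, either way round
- port_slot (a point): middle of one slot, at the top face, on the port's +y side (the other at -y); each is 48 degrees wide and open out to 15 mm from the axis. The lips between are 2-start right-hand threads, lead 30 mm a turn: turned clockwise from above, the lugs run below the lips, which draw the fitting down 1 mm per 12 degrees. Self-locking: it stays where left. Stop at about 125 degrees from the slots
- port_mouth (a point): centre of the port's top face, 48 mm above the table. In the bore a springy seal meets the spigot's tip 18.9 to 22.7 mm below this point, a depth that differs each time and cannot be measured by sight. It gives at 4.4 N, then 5.5 N per mm, solid after 3.4 mm. With the tip on the seal, the lugs first bear on the thread 30 (high seal) to 76 degrees (deep seal) from the slots
- vise: small grey bench vise fixed to the table, base 96 x 72 x 8 mm, jaws to 34 mm height on the +y and -y sides of the port; origin at the centre of its underside, turned as the port is. Its screw with T-bar sticks out to -y to 70 mm from the origin at height 20 mm
- holder: grey plastic storage block, 64 x 64 x 34 mm, fixed, with a round hole of 30.5 mm through its middle; origin at the centre of its underside. The fitting stands in the hole with its flange resting on the top face (tip of the spigot 7 mm above the table)
- hex_key: dark hex key lying on the table, 24 x 87 x 5 mm, a bystander; origin at the centre of its underside
- standoff: hexagonal brass spacer standing on the table, 16 x 19 x 25 mm, a bystander; origin at the centre of its underside
- solder_spool: spool of solder standing on the table, 54 mm across, 44 mm tall, a bystander; origin at the centre of its underside
Mind the look-alikes: they are no part of the job. What is shaped like the fitting but pink is not meant.

How it is judged (in metres and radians):
On the way:
1. the fitting stands in the port with its lugs below the mouth (horizontal distance between fitting and port below 0.004 m and z of fitting in the frame of port below 0.0235 m and angle between fitting's own z axis and vertical below 0.12 rad), for 0.1 s.
At the end, for the whole second after the job is handed in: The fitting is released and at rest, upright (within 4.5 degrees) in the port, its lugs under the thread, and tightened on the seal so that the threads carry 12 to 18.5 N, which is what about 30 degrees (roughly 23 to 42) past first resistance gives (horizontal distance between fitting and port below 0.004 m and z of fitting in the frame of port below 0.0205 m and angle between fitting's own z axis and vertical below 0.08 rad and angle between the y axis of fitting and the y axis of port, either way round above 0.7 rad and contact force between fitting and port between 12 and 18.5 N and linear speed of fitting below 0.01 m/s); the robot touches nothing.
It fails at once if the port is loaded with more than 30 N by the fitting (jammed, forced, or seal crushed) (contact force between fitting and port above 30 N).
It fails at once if the hex key, standoff or solder spool is moved more than 30 mm (distance of any of hex_key, standoff, solder_spool from where it was at the start of the episode above 0.03 m).
It also fails if it takes over 59 s, if anything falls off the work surface, if the arm or the gripper's body presses on something with over 40 N, if the wrist force passes 120 N, or if a joint passes its speed limit or range.

## Working session

There is one attempt and no reset: what is moved stays moved. The work goes in short steps, Python scripts to look and compute and a tool call to move; the robot and the scene stay as the last step left them, time stands still between calls to the robot, and variables do not carry over. Pictures are saved under pics/ and viewed, and the job is handed in when it is done.

Besides the shell and the picture viewer there is one more tool, called after "Request:" in YAML: its name, and indented under it one key for each argument. play_rows: Moves the arm, as the interface text tells. Its arguments: {"type":"object","properties":{"increments":{"type":"array","items":{"type":"object","properties":{"jaw":{"type":"number"},"dx":{"type":"number"},"dy":{"type":"number"},"dz":{"type":"number"},"rx":{"type":"number"},"ry":{"type":"number"},"rz":{"type":"number"}}}}},"required":["increments"]}

```bash
ls; mkdir -p pics
cat > h.py <<'E'
import numpy as np,cv2
from plant import monitor,imaging,job
def ray(cam,u,v,z):
    c=imaging.calibration(cam); M=np.array(c["world_to_cam"]); R=M[:3,:3];t=M[:3,3]
    d=R.T@np.array([(u-c["cx"])/c["fx"],(v-c["cy"])/c["fy"],1]); o=-R.T@t
    return o+d*(z-o[2])/d[2]
def proj(cam,p):
    c=imaging.calibration(cam); M=np.array(c["world_to_cam"]); q=M[:3,:3]@np.array(p)+M[:3,3]
    return c["fx"]*q[0]/q[2]+c["cx"],c["fy"]*q[1]/q[2]+c["cy"]
def save(cam,name):
    im=imaging.get_image(cam); im=np.ascontiguousarray(im[:,:,::-1]); cv2.imwrite("pics/"+name,im); return im
E
python3 - <<'E'
from h import *
print(monitor.sense())
for n in("scene","top"):
    save(n,n+"0.png"); c=imaging.calibration(n); M=np.array(c["world_to_cam"]);print(n,c["fx"],c["cx"],c["cy"],-M[:3,:3].T@M[:3,3],M[2,:3])
E
```

```text
pics
{'t': 0.0, 'joint_pos': array([-1.36561148e+00,  3.00505574e-01,  1.52158657e+00, -8.50951731e-06,
        1.32068739e+00, -6.65775931e-02]), 'qd': array([ 6.74938644e-04,  1.90180346e-03, -4.22720933e-04, -7.47079146e-04,
        7.73832867e-05,  1.77578516e-03]), 'effort': array([-2.65108596e-03, -5.43507743e+01, -3.61796236e+01, -1.37736702e-04,
        4.03715196e-03, -3.75451265e-06]), 'tcp_pos': array([ 147.61411532, -529.66906452,  303.30002709]), 'orientation': array([-3.11146153e+00, -4.25413984e-01,  1.41966830e-04]), 'wrist_force': array([-0.09410484, -0.32908686,  0.16659181]), 'moment': array([-0.04891738,  0.03658657, -0.00289519]), 'opening': 85.25286888023011}
scene 471.0258456503893 316.61670520612495 199.86838993701573 [ 735.6244092  -500.71837837  662.33928936] [-0.26733096  0.75308287 -0.60116583]
top 515.2184912575051 323.567491870688 189.6595107908043 [ 392.30766089  265.30684311 1094.13247961] [ 0.07251521  0.0168051  -0.99722572]
```

View pics/scene0.png

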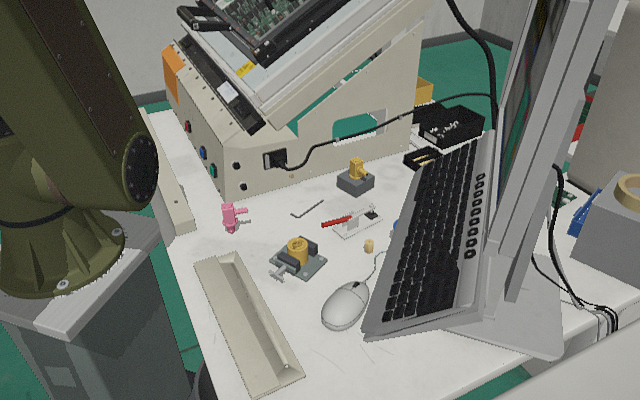

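View pics/top0.png

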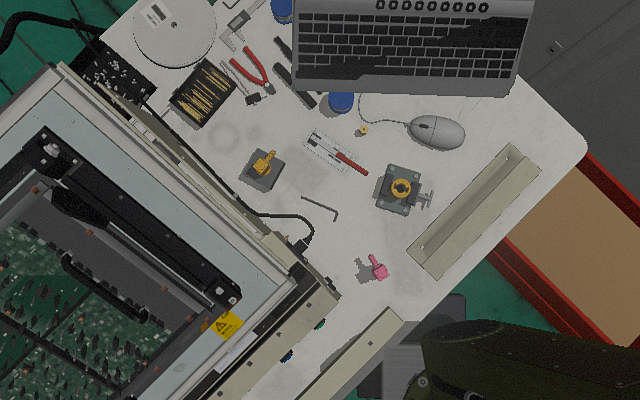

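The fitting could be confused with: the brass elbow in the grey holder (top 262,163 / scene 356,170), the pink elbow (top 377,267 / scene 230,215), and the brass standoff (top 363,130 / scene 368,246). I choose the brass elbow in the holder. The port is at top 401,188, with the T-bar to its right at 428,200.

Run:
```python
from h import *
t=cv2.imread("pics/top0.png");s=cv2.imread("pics/scene0.png")
a=cv2.resize(t[135:195,225:305],(400,300),interpolation=cv2.INTER_CUBIC)
b=cv2.resize(t[155:215,365:445],(400,300),interpolation=cv2.INTER_CUBIC)
c=cv2.resize(s[145:205,320:400],(400,300),interpolation=cv2.INTER_CUBIC)
d=cv2.resize(s[225:285,260:340],(400,300),interpolation=cv2.INTER_CUBIC)
cv2.imwrite("pics/crop1.png",np.vstack([np.hstack([a,b]),np.hstack([c,d])]))
for n,u,v,z in [("hold",262,167,34),("fit",262,165,80),("port",401,188,48),("spoolL",341,102,44),("tbar",430,201,20),("standoff",363,130,25),("pink",377,267,73)]:
    print(n,ray("top",u,v,z))
```

```text
hold [515.98606003 411.1380132   34.        ]
fit [514.61198298 404.86643481  80.        ]
port [472.41580873 125.62622654  48.        ]
spoolL [650.60917299 247.91840809  44.        ]
tbar [447.68665415  61.8535163   20.        ]
standoff [595.76583537 201.33989527  25.        ]
pink [314.80721967 176.81497957  73.        ]
```

View pics/crop1.png

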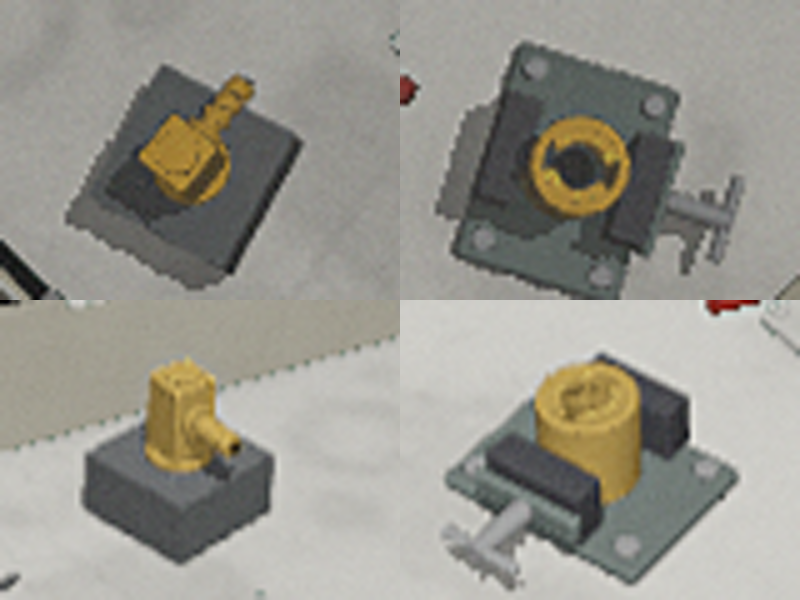

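```bash
cat > m.py <<'E'
from h import *
def brass(im,roi,lo=(15,110,90),hi=(30,255,255)):
    x0,y0,x1,y1=roi; k=4
    c=cv2.resize(im[y0:y1,x0:x1],None,fx=k,fy=k,interpolation=cv2.INTER_CUBIC)
    m=cv2.inRange(cv2.cvtColor(c,cv2.COLOR_BGR2HSV),lo,hi)
    return c,m,k
E
python3 - <<'E'
from m import *
t=cv2.imread("pics/top0.png");s=cv2.imread("pics/scene0.png")
out=[]
for nm,im,roi in [("tf",t,(235,140,295,200)),("tp",t,(372,158,432,218)),("sf",s,(330,145,390,205)),("sp",s,(268,225,328,285))]:
    c,m,k=brass(im,roi)
    cs,_=cv2.findContours(m,cv2.RETR_EXTERNAL,cv2.CHAIN_APPROX_NONE); b=max(cs,key=cv2.contourArea)
    x,y,w,h=cv2.boundingRect(b); print(nm,cv2.contourArea(b)/k/k,"bbox",roi[0]+x/k,roi[1]+y/k,w/k,h/k, "ell",cv2.fitEllipse(b))
    e=cv2.fitEllipse(b); print("  ell centre px",roi[0]+(e[0][0]+.5)/k-.5,roi[1]+(e[0][1]+.5)/k-.5)
    d=c.copy(); cv2.drawContours(d,[b],-1,(255,0,255),1); out.append(cv2.resize(cv2.resize(c,None,fx=1,fy=1),(300,300))if 0 else d)
g=np.vstack([np.hstack(out[:2]),np.hstack(out[2:])]); cv2.imwrite("pics/seg.png",cv2.resize(g,(600,600)))
E
```

```text
tf 239.90625 bbox 252.75 150.25 22.75 25.5 ell ((116.57308959960938, 97.245849609375), (61.91419219970703, 108.23942565917969), 38.79783248901367)
  ell centre px 263.76827239990234 163.93646240234375
tp 302.5 bbox 391.0 178.25 20.25 20.0 ell ((115.71463012695312, 120.6578598022461), (78.0169448852539, 79.08222198486328), 107.01819610595703)
  ell centre px 400.5536575317383 187.78946495056152
sf 270.90625 bbox 349.25 157.25 18.75 22.0 ell ((108.28047943115234, 96.5107421875), (68.77080535888672, 88.8985824584961), 168.00486755371094)
  ell centre px 356.6951198577881 168.752685546875
sp 412.46875 bbox 287.0 237.25 21.25 28.25 ell ((122.17417907714844, 99.39824676513672), (82.19271087646484, 109.92720031738281), 157.7593231201172)
  ell centre px 298.1685447692871 249.47456169128418
```

View pics/seg.png

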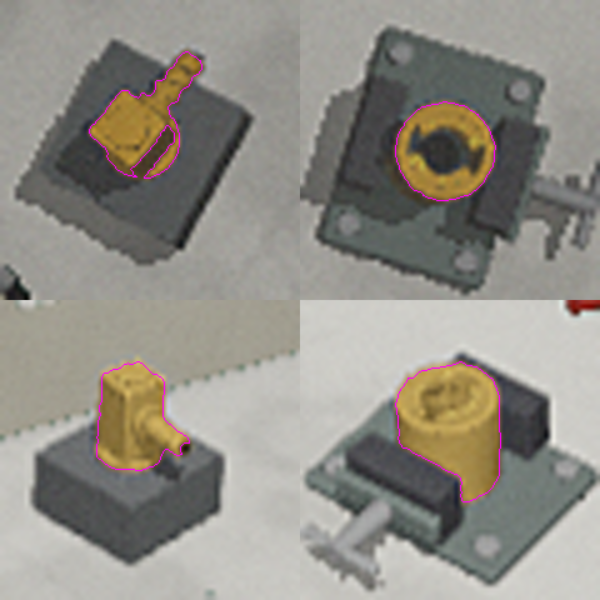

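Run:
```python
from m import *
t=cv2.imread("pics/top0.png");s=cv2.imread("pics/scene0.png")
P=ray("top",400.55,187.79,48);print("port top",P)
# scene: port top ellipse centre: view display (448,395) in 2nd row crop 
def px(roi,x,y): return roi[0]+x/5-.4, roi[1]+y/5-.4
print("port scene",ray("scene",*px((268,225),448-300,395-300),48), "pred px",proj("scene",P))
B=[ray("top",*px((372,158),x-300,y),8) for x,y in[(402,53),(519,90),(349,223),(465,260)]]
print("base ctr",np.mean(B,0)); 
yv=(B[0]-B[1]+B[2]-B[3]);xv=(B[0]-B[2]+B[1]-B[3])
for v in(yv,xv):print("ang",np.degrees(np.arctan2(v[1],v[0])),np.linalg.norm(v)/2)
T=ray("top",*px((372,158),582-300,200),20);print("T dir",np.degrees(np.arctan2(*(P-T)[1::-1])))
H=[ray("top",*px((235,140),x,y),34) for x,y in[(113,40),(252,118),(180,250)]]
print("holder",(H[0]+H[2])/2,[np.linalg.norm(H[0]-H[1]),np.linalg.norm(H[2]-H[1])],np.degrees(np.arctan2(*(H[1]-H[0])[1::-1])))
# top face of fitting
for (x,y,z) in [(129,128,79)]:
    F=ray("top",*px((235,140),x,y),z);print("fit top",F)
tip=ray("top",*px((235,140),194,61),59+4);print("tip",tip,"dist")
b=ray("top",*px((235,140),157,103),59+4); 
print("outlet dir from barb",np.degrees(np.arctan2(*(tip-b)[1::-1])))
for c in (F,(H[0]+H[2])/2): print("dir from ctr",np.degrees(np.arctan2(*(tip-c)[1::-1])),np.linalg.norm((tip-c)[:2]))
Hc=(H[0]+H[2])/2
print("pred fit top scene",proj("scene",[*F[:2],79]),proj("scene",[*Hc[:2],79]))
H2=[ray("scene",*px((330,145),x,y-300),34) for x,y in[(37,457),(132,523),(222,457)]]
print("holder scene",(H2[0]+H2[2])/2,np.linalg.norm(H2[0]-H2[1]),np.linalg.norm(H2[2]-H2[1]),np.degrees(np.arctan2(*(H2[1]-H2[0])[1::-1])))
# top face mask: bright
x0,y0=235,140
c=cv2.resize(t[140:200,235:295],None,fx=10,fy=10,interpolation=cv2.INTER_CUBIC); cv2.imwrite("pics/tf.png",c)
c=cv2.resize(s[150:185,335:380],None,fx=13,fy=13,interpolation=cv2.INTER_CUBIC); cv2.imwrite("pics/sf.png",c)
```

```text
port top [472.83993879 126.53595767  48.        ]
port scene [471.98714972 124.45490668  48.        ] pred px (np.float64(297.9920597581671), np.float64(242.9992169616479))
base ctr [473.63913973 125.86840082   8.        ]
ang 72.48537085707748 51.33157096727249
ang -17.632712448535575 75.55387160527188
T dir 73.38101776637846
holder [512.80259278 407.18955451  34.        ] [np.float64(66.6953668111205), np.float64(62.28665059400272)] -119.12818474551624
fit top [514.32206633 408.18380996  79.        ]
tip [543.57997456 384.49552605  63.        ] dist
outlet dir from barb -40.72235844930673
dir from ctr -38.99491034020582 37.64518546045549
dir from ctr -36.4036006843321 38.2395888629933
pred fit top scene (np.float64(356.86944222322046), np.float64(158.86805489210005)) (np.float64(356.12480904247224), np.float64(158.98214113188246))
holder scene [513.7969226  403.38853716  34.        ] 68.68176608287784 69.95819691568755 -34.05042186018963
```

View pics/tf.png

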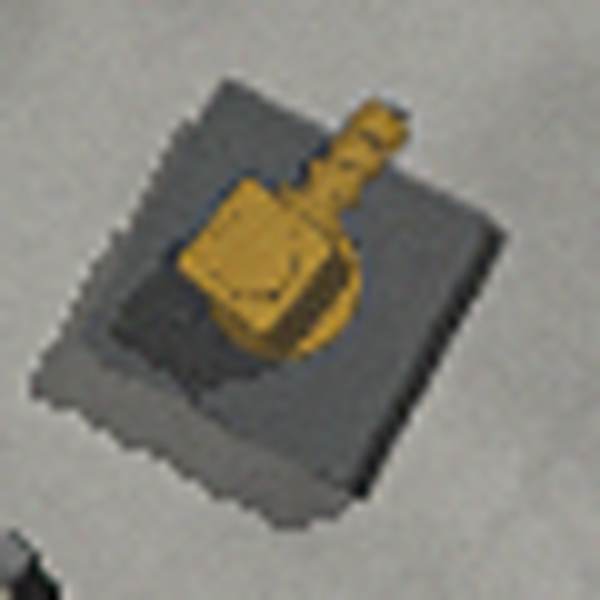

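View pics/sf.png

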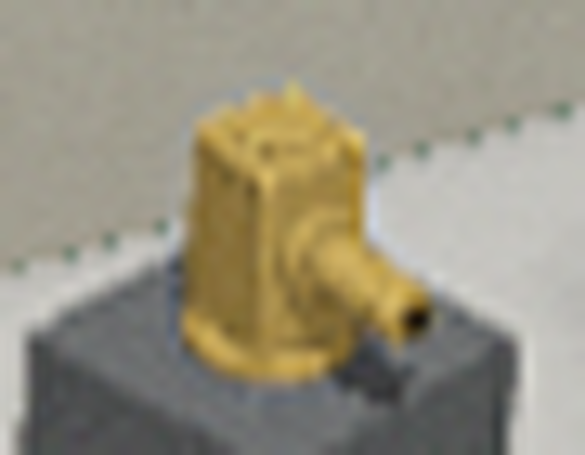

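Run:
```python
from h import *
for p in [(222,200),(300,180),(350,166),(410,150),(190,235)]: print("panel base",p,ray("scene",*p,0))
for p in [(310,260),(338,295),(205,215),(245,125),(90,90)]: print("top inst",p,ray("top",*p,0),ray("top",*p,150))
def q(x,y,z): return ray("top",235+x/10-.45,140+y/10-.45,z)
C=[q(248,180,79),q(330,243,79),q(262,333,79),q(180,262,79)]
print(np.mean(C,0)); a=lambda v:np.degrees(np.arctan2(v[1],v[0]))
print([np.linalg.norm(C[i]-C[i-1]) for i in range(4)],a(C[1]-C[2]),a(C[0]-C[3]),a(C[0]-C[1])-90,a(C[3]-C[2])-90)
def r(x,y,z): return ray("scene",335+x/13-.46,150+y/13-.46,z)
D=[r(198,135,79),r(263,178,79),r(363,135,79),r(295,93,79)]
print(np.mean(D,0),[np.linalg.norm(D[i]-D[i-1]) for i in range(4)],a(D[1]-D[0])-0,a(D[2]-D[1]))
```

```text
panel base (222, 200) [229.03244048 261.44149262   0.        ]
panel base (300, 180) [375.3304773  394.15990751   0.        ]
panel base (350, 166) [476.37526993 492.55690797   0.        ]
panel base (410, 150) [609.64890697 617.46434691   0.        ]
panel base (190, 235) [222.67614004 128.69729226   0.        ]
top inst (310, 260) [322.97732851 311.57019779   0.        ] [332.48216458 305.22772709 150.        ]
top inst (338, 295) [250.47863409 252.28158058   0.        ] [269.92267255 254.06727785 150.        ]
top inst (205, 215) [416.69862354 536.03534626   0.        ] [413.35474657 498.91984496 150.        ]
top inst (245, 125) [610.84816382 453.80163164   0.        ] [580.887372   427.95995451 150.        ]
top inst (90, 90) [687.2251794  793.32981365   0.        ] [646.79348708 720.94054904 150.        ]
[514.72785843 408.88807871  79.        ]
[np.float64(21.15902035041912), np.float64(20.739243221980455), np.float64(22.383994617787284), np.float64(21.739307793594556)] -36.39638775852838 -38.96056280843784 -37.252510548694474 -40.50096596712837
[513.73314492 403.17255129  79.        ] [np.float64(22.779005724871563), np.float64(17.979039398619683), np.float64(23.16992274022336), np.float64(18.234538861095814)] -34.90601281499032 55.09294948821123
```

```bash
python3 - <<'E'
from h import *
for x,y in [(375,394),(476,492),(550,560)]:
  for z in (0,150,300): 
    print(x,y,z,np.round(proj("top",[x,y,z])),np.round(proj("scene",[x,y,z])))
E
python3 -c "
import cv2;t=cv2.imread('pics/top0.png');cv2.imwrite('pics/i1.png',cv2.resize(t[80:260,130:330],None,fx=3,fy=3))"
```

```text
375 394 0 [271. 235.] [300. 180.]
375 394 150 [262. 236.] [297. 126.]
375 394 300 [248. 238.] [294.  62.]
476 492 0 [226. 187.] [350. 166.]
476 492 150 [209. 181.] [351. 113.]
476 492 300 [187. 172.] [353.  51.]
550 560 0 [195. 153.] [384. 157.]
550 560 150 [174. 141.] [388. 105.]
550 560 300 [145. 125.] [393.  44.]
```

View pics/i1.png

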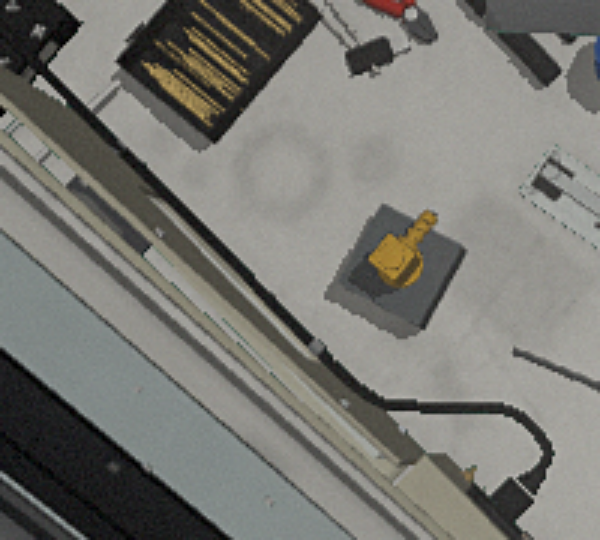

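```bash
python3 -c "
import cv2;t=cv2.imread('pics/scene0.png');cv2.imwrite('pics/i2.png',cv2.resize(t[0:240,140:400],None,fx=2.5,fy=2.5))
t=cv2.imread('pics/top0.png');cv2.imwrite('pics/i3.png',cv2.resize(t[200:400,150:410],None,fx=2.5,fy=2.5))"
```

```text
(no output)
```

View pics/i2.png

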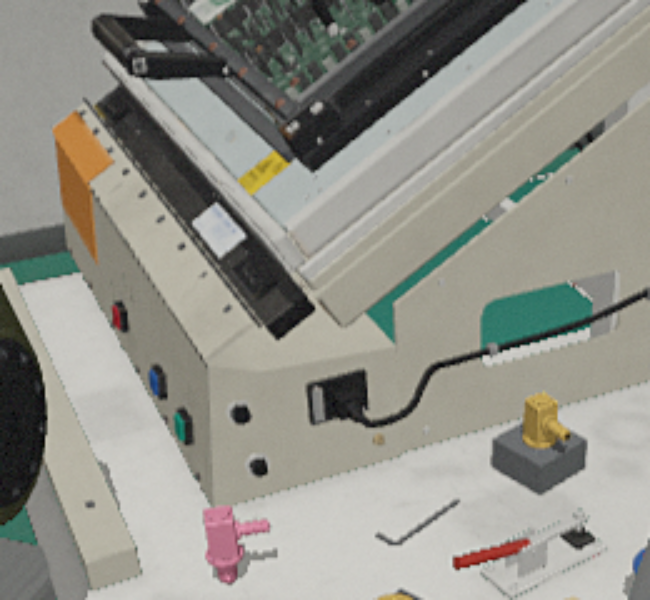

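View pics/i3.png

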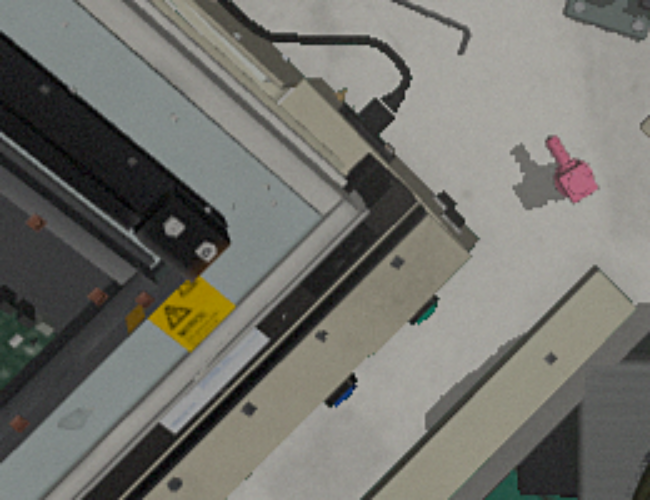

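Request:
play_rows:
  increments:
    - {"dx":0.06,"dy":-0.0033,"rz":-6.27}
    - {"dx":0.06,"dy":-0.0033,"rz":-6.27}
    - {"dx":0.06,"dy":-0.0033,"rz":-6.27}
    - {"dx":0.06,"dy":-0.0033,"rz":-6.27}
    - {"dx":0.06,"dy":-0.0033,"rz":-6.27}
    - {"dx":0.06,"dy":-0.0033,"rz":-6.27}
    - {"dx":0.06,"dy":-0.0033,"rz":-6.27}
    - {"dx":0.06,"dy":-0.0033,"rz":-6.27}
    - {"dx":0.06,"dy":-0.0033,"rz":-6.27}
    - {"dx":0.06,"dy":-0.0033,"rz":-6.27}
    - {"dx":0.06,"dy":-0.0033,"rz":-6.27}
    - {"dx":0.06,"dy":-0.0033,"rz":-6.27}
    - {"dx":0.06,"dy":-0.0033,"rz":-6.27}
    - {"dx":0.06,"dy":-0.0033,"rz":-6.27}

```text
validation failed for argument at $.in...
```

Request:
play_rows:
  increments:
    - {"dx":0.06,"dy":-0.0033,"dz":0,"rx":0,"ry":0,"rz":-6.27,"jaw":0.085}

```text
t: 0.22
tcp_pos: [203.0, -511.1, 303.0]
orientation: [-3.084, -0.591, 0.001]
wrist_force: [0.7, -0.4, 0.0]
opening: 85.1
```

Request:
play_rows:
  increments:
    - {"dx":0.06,"dy":-0.0033,"dz":0,"rx":0,"ry":0,"rz":-6.27,"jaw":0.085}
    - {"dx":0.06,"dy":-0.0033,"dz":0,"rx":0,"ry":0,"rz":-6.27,"jaw":0.085}
    - {"dx":0.06,"dy":-0.0033,"dz":0,"rx":0,"ry":0,"rz":-6.27,"jaw":0.085}
    - {"dx":0.06,"dy":-0.0033,"dz":0,"rx":0,"ry":0,"rz":-6.27,"jaw":0.085}
    - {"dx":0.06,"dy":-0.0033,"dz":0,"rx":0,"ry":0,"rz":-6.27,"jaw":0.085}
    - {"dx":0.06,"dy":-0.0033,"dz":0,"rx":0,"ry":0,"rz":-6.27,"jaw":0.085}
    - {"dx":0.06,"dy":-0.0033,"dz":0,"rx":0,"ry":0,"rz":-6.27,"jaw":0.085}
    - {"dx":0.06,"dy":-0.0033,"dz":0,"rx":0,"ry":0,"rz":-6.27,"jaw":0.085}
    - {"dx":0.06,"dy":-0.0033,"dz":0,"rx":0,"ry":0,"rz":-6.27,"jaw":0.085}
    - {"dx":0.06,"dy":-0.0033,"dz":0,"rx":0,"ry":0,"rz":-6.27,"jaw":0.06}
    - {"dx":0.06,"dy":-0.0033,"dz":0,"rx":0,"ry":0,"rz":-6.27,"jaw":0.06}
    - {"dx":0.06,"dy":-0.0033,"dz":0,"rx":0,"ry":0,"rz":-6.27,"jaw":0.06}

```text
t: 1.72
tcp_pos: [542.5, 88.3, 299.9]
orientation: [-2.028, -2.388, 0.001]
wrist_force: [0.4, -0.4, 0.2]
opening: 60.0
```

```bash
cat > d.py <<'E'
import sys
from h import *
from scipy.spatial.transform import Rotation as R
def delta(x,y,z,psi):
    s=monitor.sense(); r=R.from_rotvec(s["orientation"]); T=r.as_matrix()
    d=T.T@(np.array([x,y,z])-s["tcp_pos"])
    a=np.radians(psi); X=np.array([np.cos(a),np.sin(a),0]);Z=np.array([0,0,-1.]);Y=np.cross(Z,X)
    W=R.from_matrix(np.stack([X,Y,Z],1)); rv=np.degrees((r.inv()*W).as_rotvec())
    print("t",s["t"],"pos",np.round(s["tcp_pos"],2),"psi",np.round(np.degrees(np.arctan2(T[1,0],T[0,0])),2),"tilt",np.round(T[:2,2],4),"F",np.round(s["wrist_force"],2),"M",np.round(s["moment"],3),"open",round(s["opening"],2),"j6",round(np.degrees(s["joint_pos"][5]),1))
    print("  d mm",np.round(d,2),"rot",np.round(rv,2))
if __name__=="__main__": delta(*map(float,sys.argv[1:]))
E
python3 d.py 513.8 405.7 200 142.5
```

```text
t 1.725 pos [542.54  88.3  299.95] psi 99.32 tilt [-0.0066  0.0051] F [ 0.38 -0.38  0.24] M [-0.017 -0.028  0.001] open 60.0 j6 -4.1
  d mm [317.25  23.65 101.74] rot [ -0.18  -0.45 -43.17]
```

Request:
play_rows:
  increments:
    - {"dx":0.053,"dy":0.004,"dz":0,"rx":0,"ry":0,"rz":0,"jaw":0.06}
    - {"dx":0.053,"dy":0.004,"dz":0,"rx":0,"ry":0,"rz":0,"jaw":0.06}
    - {"dx":0.053,"dy":0.004,"dz":0,"rx":0,"ry":0,"rz":0,"jaw":0.06}
    - {"dx":0.053,"dy":0.004,"dz":0,"rx":0,"ry":0,"rz":0,"jaw":0.06}
    - {"dx":0.053,"dy":0.004,"dz":0,"rx":0,"ry":0,"rz":0,"jaw":0.06}
    - {"dx":0.053,"dy":0.004,"dz":0.005,"rx":0,"ry":0,"rz":0,"jaw":0.06}
    - {"dx":0,"dy":0,"dz":0.02,"rx":0,"ry":0,"rz":-10.7,"jaw":0.06}
    - {"dx":0,"dy":0,"dz":0.02,"rx":0,"ry":0,"rz":-10.7,"jaw":0.06}
    - {"dx":0,"dy":0,"dz":0.02,"rx":0,"ry":0,"rz":-10.7,"jaw":0.06}
    - {"dx":0,"dy":0,"dz":0.02,"rx":0,"ry":0,"rz":-10.7,"jaw":0.06}
    - {"dx":0,"dy":0,"dz":0,"rx":0,"ry":0,"rz":0,"jaw":0.06}

```text
t: 3.1
tcp_pos: [507.7, 421.2, 209.3]
orientation: [-1.0, -2.965, 0.005]
wrist_force: [0.1, 0.4, 0.6]
opening: 59.6
```

```bash
python3 d.py 513.8 405.7 116 142.5
python3 - <<'E'
from h import *
save("top","top1.png");save("scene","scene1.png")
E
```

```text
t 3.1 pos [507.74 421.23 209.28] psi 142.72 tilt [-0.0132  0.0011] F [0.11 0.41 0.56] M [ 0.042 -0.008 -0.008] open 59.64 j6 -16.5
  d mm [-15.27  -8.03  93.17] rot [-0.41 -0.64  0.22]
```

View pics/scene1.png

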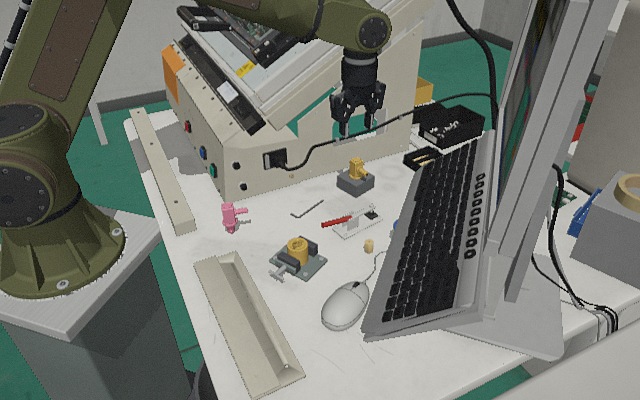

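View pics/top1.png

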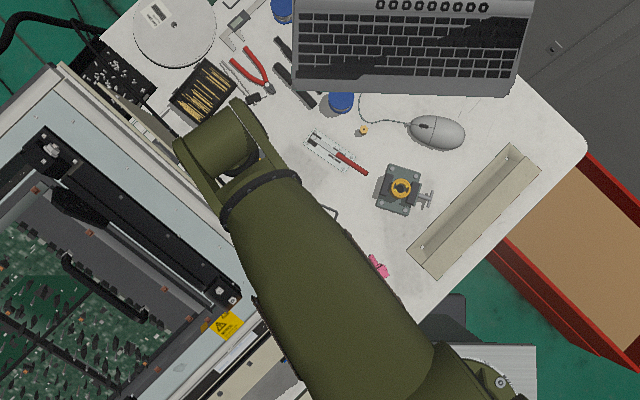

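Request:
play_rows:
  increments:
    - {"dx":-0.0153,"dy":-0.008,"dz":0.0,"rx":-0.4,"ry":-0.6,"rz":0,"jaw":0.06}
    - {"dx":0,"dy":0,"dz":0.02,"rx":0,"ry":0,"rz":0,"jaw":0.06}
    - {"dx":0,"dy":0,"dz":0.02,"rx":0,"ry":0,"rz":0,"jaw":0.06}
    - {"dx":0,"dy":0,"dz":0.015,"rx":0,"ry":0,"rz":0,"jaw":0.06}
    - {"dx":0,"dy":0,"dz":0,"rx":0,"ry":0,"rz":0,"jaw":0.06}

```text
t: 3.82
tcp_pos: [517.0, 404.2, 154.4]
orientation: [1.021, 2.967, 0.008]
wrist_force: [0.5, -0.2, 0.2]
opening: 60.2
```

```bash
python3 d.py 513.8 405.7 116 142.5
```

```text
t 3.825 pos [516.96 404.2  154.37] psi 142.04 tilt [0.005  0.0035] F [ 0.51 -0.21  0.22] M [-0.009  0.003  0.046] open 60.2 j6 -17.2
  d mm [ 3.48 -0.98 38.36] rot [ 0.33  0.11 -0.46]
```

Request:
play_rows:
  increments:
    - {"dx":0.0035,"dy":-0.001,"dz":0.005,"rx":0.3,"ry":0.1,"rz":-0.4,"jaw":0.06}
    - {"dx":0,"dy":0,"dz":0.012,"rx":0,"ry":0,"rz":0,"jaw":0.06}
    - {"dx":0,"dy":0,"dz":0.012,"rx":0,"ry":0,"rz":0,"jaw":0.06}
    - {"dx":0,"dy":0,"dz":0,"rx":0,"ry":0,"rz":0,"jaw":0.06}

```text
t: 4.32
tcp_pos: [513.4, 406.0, 124.1]
orientation: [1.011, 2.974, 0.002]
wrist_force: [0.3, 0.2, -0.1]
opening: 59.8
```

```bash
python3 d.py 513.8 405.7 116 142.5
python3 - <<'E'
from h import *
s=save("scene","scene2.png");cv2.imwrite("pics/s2c.png",cv2.resize(s[90:210,300:420],(600,600),interpolation=cv2.INTER_CUBIC))
E
```

```text
t 4.325 pos [513.45 406.04 124.1 ] psi 142.46 tilt [0.0011 0.0009] F [ 0.31  0.17 -0.07] M [-0.047 -0.049  0.034] open 59.84 j6 -17.3
  d mm [-0.49 -0.07  8.1 ] rot [ 0.08  0.02 -0.04]
```

View pics/s2c.png

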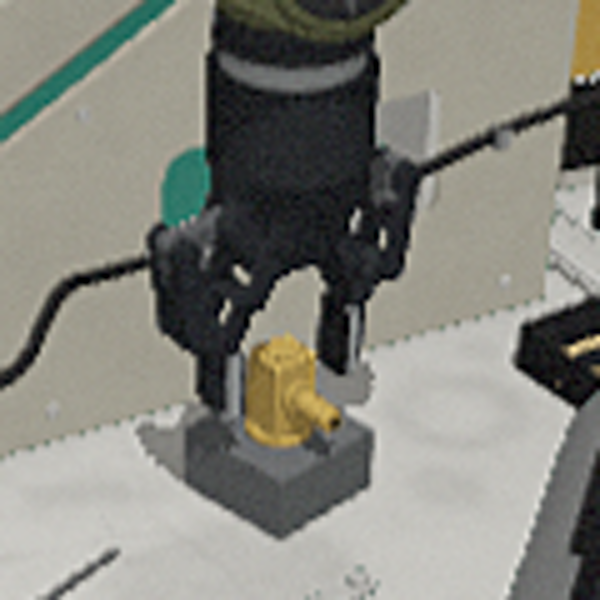

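Request:
play_rows:
  increments:
    - {"dx":-0.0005,"dy":0,"dz":0.008,"rx":0,"ry":0,"rz":0,"jaw":0.06}
    - {"dx":0,"dy":0,"dz":0,"rx":0,"ry":0,"rz":0,"jaw":0.035}
    - {"dx":0,"dy":0,"dz":0,"rx":0,"ry":0,"rz":0,"jaw":0.03}
    - {"dx":0,"dy":0,"dz":0,"rx":0,"ry":0,"rz":0,"jaw":0.015}
    - {"dx":0,"dy":0,"dz":0,"rx":0,"ry":0,"rz":0,"jaw":0.015}
    - {"dx":0,"dy":0,"dz":0,"rx":0,"ry":0,"rz":0,"jaw":0.015}
    - {"dx":0,"dy":0,"dz":0,"rx":0,"ry":0,"rz":0,"jaw":0.015}

```text
t: 5.25
tcp_pos: [514.4, 406.0, 117.2]
orientation: [1.01, 2.972, 0.005]
wrist_force: [0.9, -0.3, -0.8]
opening: 23.5
```

```bash
python3 d.py 513.8 405.7 116 142.5
python3 - <<'E'
from h import *
s=save("scene","scene3.png");cv2.imwrite("pics/s3c.png",cv2.resize(s[90:210,300:420],(600,600),interpolation=cv2.INTER_CUBIC))
E
```

```text
t 5.25 pos [514.43 405.99 117.16] psi 142.45 tilt [0.003  0.0022] F [ 0.87 -0.33 -0.82] M [-0.034  0.003  0.03 ] open 23.53 j6 -17.4
  d mm [ 0.33 -0.62  1.16] rot [ 0.2   0.06 -0.05]
```

View pics/s3c.png

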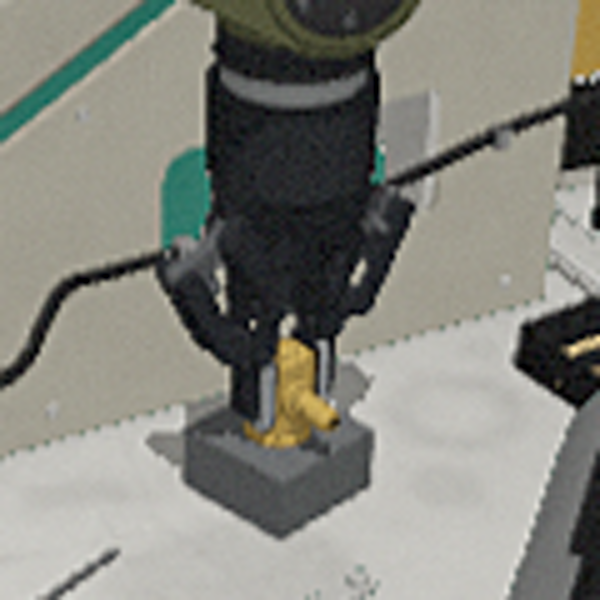

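Request:
play_rows:
  increments:
    - {"dx":0,"dy":0,"dz":-0.01,"rx":0,"ry":0,"rz":0,"jaw":0.015}
    - {"dx":0,"dy":0,"dz":-0.02,"rx":0,"ry":0,"rz":0,"jaw":0.015}
    - {"dx":0,"dy":0,"dz":-0.02,"rx":0,"ry":0,"rz":0,"jaw":0.015}
    - {"dx":0,"dy":0,"dz":-0.02,"rx":0,"ry":0,"rz":0,"jaw":0.015}
    - {"dx":0,"dy":0,"dz":-0.02,"rx":0,"ry":0,"rz":-5,"jaw":0.015}
    - {"dx":0,"dy":0,"dz":0,"rx":0,"ry":0,"rz":-7.5,"jaw":0.015}
    - {"dx":0,"dy":0,"dz":0,"rx":0,"ry":0,"rz":-7.5,"jaw":0.015}
    - {"dx":0,"dy":0,"dz":0,"rx":0,"ry":0,"rz":0,"jaw":0.015}

```text
t: 6.3
tcp_pos: [514.7, 406.2, 221.9]
orientation: [0.464, 3.098, 0.014]
wrist_force: [-0.4, -0.8, -1.4]
opening: 23.3
```

```bash
python3 d.py 472.4 125.5 205 162.5
```

```text
t 6.3 pos [514.75 406.24 221.87] psi 162.97 tilt [0.0107 0.0077] F [-0.4  -0.78 -1.36] M [-0.021  0.011 -0.056] open 23.27 j6 -37.9
  d mm [ -41.61 -281.     14.26] rot [0.6  0.46 0.47]
```

Request:
play_rows:
  increments:
    - {"dx":-0.007,"dy":-0.046,"dz":0,"rx":0.6,"ry":0.4,"rz":0.4,"jaw":0.015}
    - {"dx":-0.007,"dy":-0.046,"dz":0,"rx":0,"ry":0,"rz":0,"jaw":0.015}
    - {"dx":-0.007,"dy":-0.046,"dz":0,"rx":0,"ry":0,"rz":0,"jaw":0.015}
    - {"dx":-0.007,"dy":-0.046,"dz":0,"rx":0,"ry":0,"rz":0,"jaw":0.015}
    - {"dx":-0.007,"dy":-0.046,"dz":0,"rx":0,"ry":0,"rz":0,"jaw":0.015}
    - {"dx":-0.007,"dy":-0.04,"dz":0,"rx":0,"ry":0,"rz":0,"jaw":0.015}
    - {"dx":0,"dy":0,"dz":0,"rx":0,"ry":0,"rz":0,"jaw":0.015}

```text
t: 7.18
tcp_pos: [470.2, 128.8, 226.7]
orientation: [0.513, 3.093, 0.004]
wrist_force: [-0.4, 0.5, -1.1]
opening: 23.1
```

```bash
python3 d.py 472.4 125.5 178 162.5
```

```text
t 7.175 pos [470.23 128.77 226.66] psi 161.17 tilt [0.0072 0.0016] F [-0.4   0.45 -1.12] M [0.    0.059 0.018] open 23.11 j6 -60.2
  d mm [-2.81 -2.58 48.66] rot [ 0.22  0.36 -1.33]
```

Request:
play_rows:
  increments:
    - {"dx":-0.0028,"dy":-0.0026,"dz":0.02,"rx":0.2,"ry":0.3,"rz":-1.3,"jaw":0.015}
    - {"dx":0,"dy":0,"dz":0.02,"rx":0,"ry":0,"rz":0,"jaw":0.015}
    - {"dx":0,"dy":0,"dz":0.01,"rx":0,"ry":0,"rz":0,"jaw":0.015}
    - {"dx":0,"dy":0,"dz":0,"rx":0,"ry":0,"rz":0,"jaw":0.015}
    - {"dx":0,"dy":0,"dz":0,"rx":0,"ry":0,"rz":0,"jaw":0.015}

```text
t: 7.8
tcp_pos: [472.7, 127.3, 173.4]
orientation: [0.478, 3.105, 0.0]
wrist_force: [-0.8, -0.6, -0.7]
opening: 23.0
```

```bash
python3 d.py 472.4 125.5 178 162.5
python3 - <<'E'
from h import *
s=save("scene","scene4.png");cv2.imwrite("pics/s4c.png",cv2.resize(s[180:290,240:350],(600,600),interpolation=cv2.INTER_CUBIC))
s=save("top","top4.png");cv2.imwrite("pics/t4c.png",cv2.resize(s[120:250,330:460],(600,600),interpolation=cv2.INTER_CUBIC))
E
```

```text
t 7.8 pos [472.72 127.32 173.44] psi 162.51 tilt [ 0.0003 -0.    ] F [-0.83 -0.6  -0.69] M [-0.024  0.004 -0.052] open 23.0 j6 -61.7
  d mm [-0.25 -1.83 -4.56] rot [0.   0.01 0.01]
```

View pics/s4c.png

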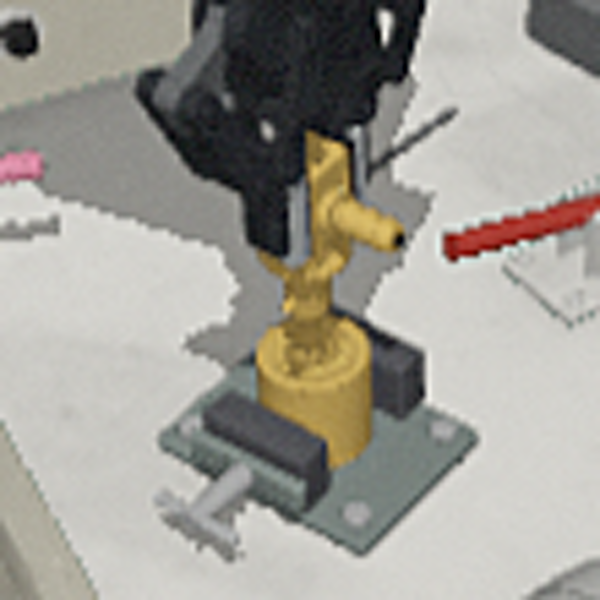

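View pics/t4c.png

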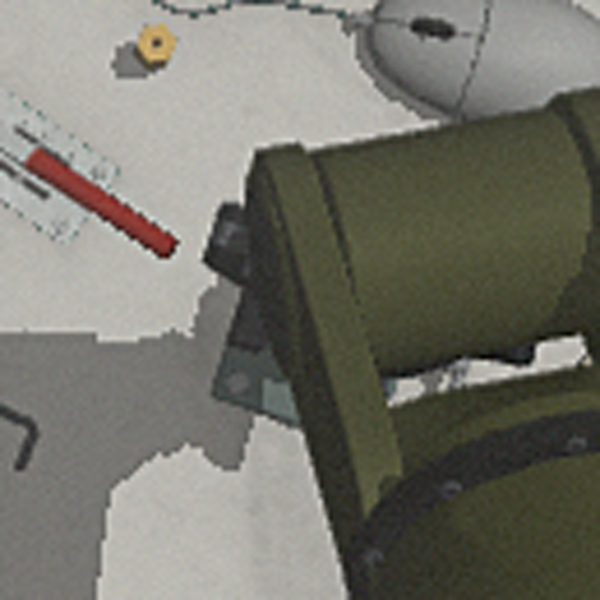

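Run:
```python
from h import *
s=cv2.imread("pics/scene4.png");cv2.imwrite("pics/s4d.png",cv2.resize(s[200:270,280:320],(457,800)[::1] if 0 else (340,595),interpolation=cv2.INTER_CUBIC))
def p(x,y,z): u,v=proj("scene",[x,y,z]); return np.round([(u-280+.5)*8.5,(v-200+.5)*8.5],0)
P=(472.4,125.5)
T=(472.72,127.32)
for n,c,z in [("portc",P,48),("tip",T,63.2),("flbot",T,90.2),("fltop",T,94.2),("blocktop",T,134.2),("tcp+x",(T[0]+10,T[1]),63.2),("+y",(T[0],T[1]+10),63.2)]: print(n,p(*c,z))
print(p(472.84,126.54,48),p(471.99,124.45,48))
```

```text
portc [154. 372.]
tip [155. 317.]
flbot [150. 226.]
fltop [149. 212.]
blocktop [142.  69.]
tcp+x [197. 326.]
+y [171. 289.]
[157. 370.] [150. 375.]
```

View pics/s4d.png

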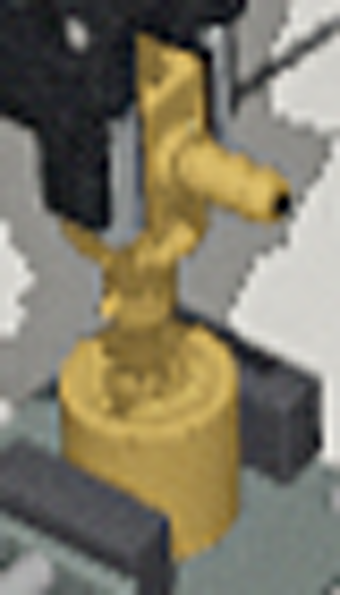

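Run:
```python
from h import *
s=cv2.imread("pics/scene4.png")
hsv=cv2.cvtColor(s,cv2.COLOR_BGR2HSV)
for v in range(228,262,1): print(v,' '.join("%3d"%q for q in hsv[v,284:312,1]))
```

```text
228   7  11   3  11  82 152 151 129  48   6  14  60 152 149 146 137 138 137 149  73   2   3   7   7   7  12   9   9
229  13   9   9   4   9 120 162 168 140  87 108 160 146 141 142 134 142 155 119   7   7   9   9  11  11   7   8   8
230  11   9  16   5   4  14  54 121 150 158 151 145 136 137 140 139 136  38   4   3   7   7   7  11   5   6   9   9
231   9   9  12   9   7   7   7   9 135 147 143 157 137 153 145 151 124   5   2   9  10  14  12  11   9  12   9   7
232  12  11  11   7   9   4   3  13 126 158 136 155 142 149 150 166 116   7   4   9  11   7   9  11  11   8   7   5
233  12  15   7   9   9   9   4  13 121 155 140 146 148 141 146 152 118   4   7   9   9   7  12  13  12   8   7   7
234   9  12  11  12   9   7   7  14 120 151 144 150 150 142 151 154 120   2   5   7  11   9   7   9   9   8   7   5
235  11   9   9   5  12   9   4   5 141 141 145 140 135 139 146 149 140   2   8   8   9  12   5   8   8   8   7   7
236   7   7  10   5   7   7   4  47 141 149 144 142 144 144 139 146  96  29   2   8   7  10   9   8   6   7  10   5
237   7   7  11  12   9  11   4   7  76 113 148 141 143 
[... 2143 characters left out ...]
  20
256  18   6  25  16  31  30  17  56 116 155 150 138 141 130 140 141 146 145 137 144 143 144 152 160  22  19  17  15
257   9  19   9  18  18  28  32  32  22  54 122 150 148 145 143 139 133 145 143 141 139 142 149 158  26  19  24  24
258  14  11   8   6  15   9  15  15  24  49  16  59 125 147 149 142 139 137 142 141 143 148 142 163  18  20  23  16
259  25   8  27  12  20  27  21  18  23  18  29  43  39  95 130 147 144 146 137 141 139 140 151 161  14  20  23  20
260   4   4  20   9  11  17  14  20  15   9  20  19  30  52  41  74 140 146 140 134 145 149 143 156  17  26  22  19
261  18  16  23  20  18  13  17  26  17  12  12  12  13  29  38  84 148 141 140 138 140 153 167  63  21  19  16  16
```

```bash
python3 - <<'E'
from h import *
f=np.array([-.334,.942,0]); 
P=np.array([472.4,125.5,48]);T=np.array([472.72,127.32,0])
print("port rear edge",proj("scene",P+20.5*f),"front bottom flange",proj("scene",T-16.5*f+[0,0,90.2]),"spig/flange front",proj("scene",T-8.5*f+[0,0,90.2]),"blocktop",[proj("scene",T+[0,0,134.2]+12*np.array(v)) for v in ([.954+.3,-.3+.954,0],[.954-.3,-.3-.954,0],[-.954-.3,.3-.954,0],[-.954+.3,.3+.954,0])])
print("outlet tip",proj("scene",T+[41*.954,-41*.3,63.2+52]))
g=cv2.cvtColor(cv2.imread("pics/scene0.png"),cv2.COLOR_BGR2HSV)
for v in range(234,262): print(v,g[v,290:306:1,2], g[v,295:300,1])
E
python3 - <<'E'
import cv2
s=cv2.imread("pics/scene4.png");cv2.imwrite("pics/s4e.png",cv2.resize(s[200:236,284:320],(720,720)[:2] if 0 else (600,600),interpolation=cv2.INTER_NEAREST))
E
```

```text
port rear edge (np.float64(297.79860380187637), np.float64(236.277027898727)) front bottom flange (np.float64(296.98558567729435), np.float64(231.7884154641365)) spig/flange front (np.float64(297.07550311258376), np.float64(228.98565571782555)) blocktop [(np.float64(305.3701352754842), np.float64(206.63420232779526)), (np.float64(297.2736779833674), np.float64(213.32997717287316)), (np.float64(286.92324435064324), np.float64(208.60907414710223)), (np.float64(295.09415845331415), np.float64(202.0844353635636))]
outlet tip (np.float64(314.40689467371294), np.float64(223.89682706414752))
234 [205 205 205 205 206 205 204 203 205 211 212 211 208 205 205 204] [10  8  9  7  8]
235 [204 206 205 205 205 206 206 208 212 183 161 188 217 210 208 208] [6 9 4 6 6]
236 [204 206 205 207 207 206 209 212 186 115  79 121 158 192 215 213] [ 1  2  2  5 24]
237 [205 208 209 199 190 197 195 178 148 135 126  81  77 119 158 189] [ 25  39  36  62 113]
238 [209 194 187 191 191 193 195 192 186 200 200 180 169 138  85 122] [107 131 145 148 135]
239 [198 186 187 194 188 190 188 210 200 185 184 190 202 190 172  92
[... 1337 characters left out ...]
169 169 170 170 170 164 162 166 157 152 148] [139 140 140 141 138]
255 [122 142 168 172 167 170 171 172 167 168 166 165 163 157 153 150] [140 142 139 144 140]
256 [ 75  94 126 149 172 173 172 170 167 166 167 164 162 158 150 145] [141 138 147 145 147]
257 [ 79  83  80  95 127 155 175 176 176 169 166 166 163 156 153 145] [146 146 141 138 137]
258 [ 84  77  88  78  76 100 142 176 176 173 168 165 164 156 151 146] [ 59 135 148 154 139]
259 [ 79  79  82  78  82  82  85 126 146 177 170 165 162 157 154 146] [ 44  30 101 129 144]
260 [ 80  88  80  81  77  82  87  80  86 123 171 168 161 159 150 147] [25 44 45 21 79]
261 [ 84  89  82  85  90  75  84  81  85  75 176 166 161 160 149 143] [10 18 25 42 78]
```

View pics/s4e.png

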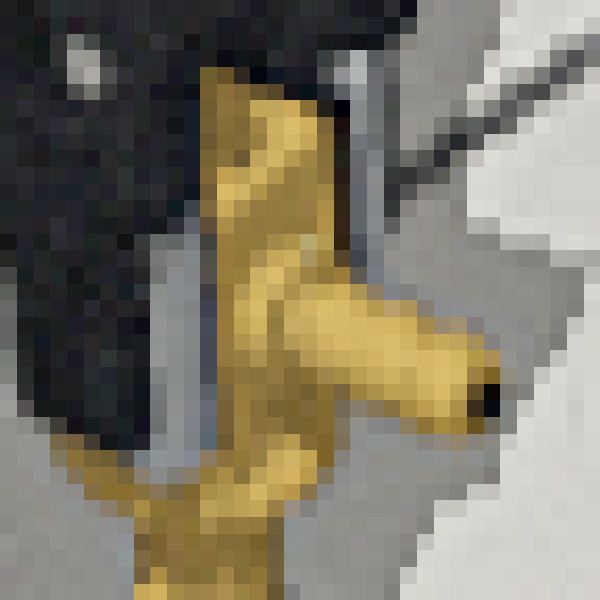

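Request:
play_rows:
  increments:
    - {"dx":0,"dy":0,"dz":0,"rx":0,"ry":0,"rz":10.5,"jaw":0.015}
    - {"dx":0,"dy":0,"dz":0,"rx":0,"ry":0,"rz":10.5,"jaw":0.015}
    - {"dx":0,"dy":0,"dz":0,"rx":0,"ry":0,"rz":10.5,"jaw":0.015}
    - {"dx":0,"dy":0,"dz":0,"rx":0,"ry":0,"rz":10.5,"jaw":0.015}
    - {"dx":0,"dy":0,"dz":0,"rx":0,"ry":0,"rz":10.5,"jaw":0.015}
    - {"dx":0,"dy":0,"dz":0,"rx":0,"ry":0,"rz":10.5,"jaw":0.015}
    - {"dx":0,"dy":0,"dz":0,"rx":0,"ry":0,"rz":10.5,"jaw":0.015}
    - {"dx":0,"dy":0,"dz":0,"rx":0,"ry":0,"rz":10.5,"jaw":0.015}
    - {"dx":0,"dy":0,"dz":0,"rx":0,"ry":0,"rz":10.5,"jaw":0.015}
    - {"dx":0,"dy":0,"dz":0,"rx":0,"ry":0,"rz":10.5,"jaw":0.015}
    - {"dx":0,"dy":0,"dz":0,"rx":0,"ry":0,"rz":10.5,"jaw":0.015}
    - {"dx":0,"dy":0,"dz":0,"rx":0,"ry":0,"rz":10.5,"jaw":0.015}
    - {"dx":0,"dy":0,"dz":0,"rx":0,"ry":0,"rz":10.5,"jaw":0.015}
    - {"dx":0,"dy":0,"dz":0,"rx":0,"ry":0,"rz":10.5,"jaw":0.015}
    - {"dx":0,"dy":0,"dz":0,"rx":0,"ry":0,"rz":10.5,"jaw":0.015}
    - {"dx":0,"dy":0,"dz":0,"rx":0,"ry":0,"rz":10.5,"jaw":0.015}
    - {"dx":0,"dy":0,"dz":0,"rx":0,"ry":0,"rz":10.5,"jaw":0.015}
    - {"dx":0,"dy":0,"dz":0,"rx":0,"ry":0,"rz":0,"jaw":0.015}

```text
t: 10.15
tcp_pos: [475.7, 128.2, 183.0]
orientation: [-3.087, 0.548, -0.026]
wrist_force: [-0.4, -0.3, -0.8]
opening: 23.4
```

```bash
python3 d.py 472.72 127.32 173.44 -17.5
python3 - <<'E'
from h import *
s=save("scene","scene5.png");cv2.imwrite("pics/s5c.png",cv2.resize(s[200:260,270:330],(600,600),interpolation=cv2.INTER_NEAREST))
hsv=cv2.cvtColor(s,cv2.COLOR_BGR2HSV)
for v in range(226,240,1): print(v,' '.join("%3d"%q for q in hsv[v,284:312,1]))
E
```

```text
t 10.15 pos [475.68 128.22 183.05] psi -20.13 tilt [0.0171 0.0032] F [-0.4  -0.34 -0.83] M [ 0.019 -0.006 -0.006] open 23.36 j6 121.0
  d mm [-2.61  1.94  9.55] rot [-0.49 -0.87 -2.62]
226   9   7  11   9   9  11  10   5  42 125 161 161 145 137 139 139 140 139 133 139 140 154 116   7   2   9  14   9
227   9   7  11   9   9   7  11   9   7  18  83 143 148 143 135 138 140 142 138 139 161  75  11   2   7  12   7  11
228  12  10  14   7   7  11  12   5   5   2   2  33 133 146 146 140 141 143 140 146 138   4   2   7   9  10  13   8
229  12   9   9  12   9  11  11  11   9   7   5   8 114 151 141 148 141 143 149 161 114   8   5  11   7  13   9   9
230  10   9  10   7  10   9   9  13   9   9   5   9  80 165 157 150 148 144 145 158 153   3   5  12   9   7  10   7
231   9  11  11   9  11   5   7   7  12  13   7  10  71 150 155 148 145 145 150 163 190   5   7  10   9   9  10   7
232  11  11  11   7  11   9   7   7   7  11   4   7 136 140 140 144 139 141 145 151 199   4   5   7   9   7  12   5
233  15  11   9  14   7   9  12   7   9   9   4  62 143 147 150 145 136 141 144 167  63   5   9   9  11  18   9   6
234  13  14  11   9   7  11  12   9  14   7   4  21  90  97 152 149 144 145 155 106  14   9   7   9   9  13   7   6
235   9  13  11   7  11   7   9  11  14  11   9   0   6   4  89 139 150 159 109  21   4   9   9  11   9  10   7   6
236  13  12  12   7  12   9   7   9   7  10   4   7   7  13   2  47 111 123  43   6   8   9   7   7   4   7   6   6
237   9   5  12   4  12   9   4   7   7   8  25  31  47  40  57 112 119   5  86  25   7   8  12  10  15   8   7   8
238   9  11   9   9   5   4   9  41  99  94 119 121 145 166 151 147 139 142 132 118  24  13   5  12   7  10   7   7
239  11  11  11   5   2  47  52 122 139 144 150 145 143 152 149 142 143 150 146 148 161  59  67  17   2   9   9   8
```

View pics/s5c.png

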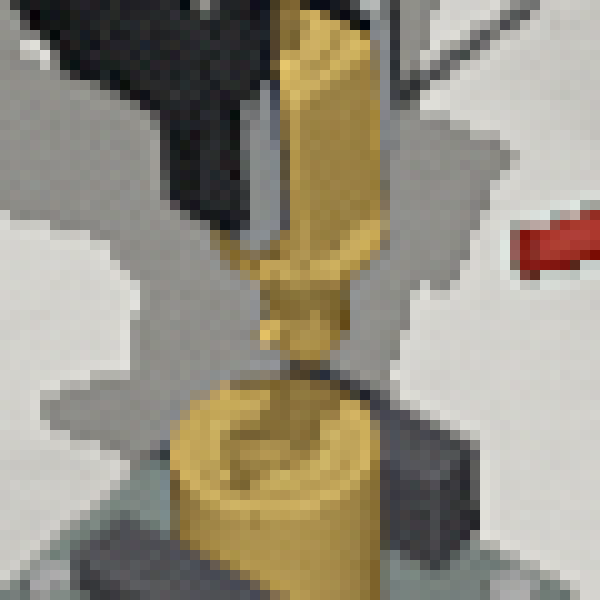

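Run:
```python
from h import *
f=np.array([-.334,.942,0])
A=np.array([475.68,128.22,183.05]); t=np.array([.0171,.0032,-1])
B=np.array([472.72,127.32,173.44]); tb=np.array([0.0003,0,-1])
pr=lambda p:np.round(proj("scene",p),2)
print("A: tip front",pr(A+110.2*t-5.8*f),"spigot axis row~230.5",[pr(A+h*t) for h in (95,98,101)],"flange front",pr(A+(110.2-27)*t-16.5*f))
print("B: spigot axis",[pr(B+h*tb) for h in (98,101,104)],"flange front bot",pr(B+(110.2-27)*tb-16.5*f))
P=np.array([472.4,125.5,48])
print("port axis",pr(P),pr(P+20.5*f),pr(P-20.5*f))
```

```text
A: tip front [300.11 235.13] spigot axis row~230.5 [array([299.72, 227.01]), array([299.81, 228.22]), array([299.89, 229.44])] flange front [299.21 227.9 ]
B: spigot axis [array([297.51, 231.99]), array([297.57, 233.19]), array([297.64, 234.38])] flange front bot [297.   231.77]
port axis [297.59 243.3 ] [297.8  236.28] [297.37 250.57]
```

Request:
play_rows:
  increments:
    - {"dx":0,"dy":0,"dz":0,"rx":0,"ry":0,"rz":-10.5,"jaw":0.015}
    - {"dx":0,"dy":0,"dz":0,"rx":0,"ry":0,"rz":-10.5,"jaw":0.015}
    - {"dx":0,"dy":0,"dz":0,"rx":0,"ry":0,"rz":-10.5,"jaw":0.015}
    - {"dx":0,"dy":0,"dz":0,"rx":0,"ry":0,"rz":-10.5,"jaw":0.015}
    - {"dx":0,"dy":0,"dz":0,"rx":0,"ry":0,"rz":-10.5,"jaw":0.015}
    - {"dx":0,"dy":0,"dz":0,"rx":0,"ry":0,"rz":-10.5,"jaw":0.015}
    - {"dx":0,"dy":0,"dz":0,"rx":0,"ry":0,"rz":-10.5,"jaw":0.015}
    - {"dx":0,"dy":0,"dz":0,"rx":0,"ry":0,"rz":-10.5,"jaw":0.015}
    - {"dx":0,"dy":0,"dz":0,"rx":0,"ry":0,"rz":-10.5,"jaw":0.015}
    - {"dx":0,"dy":0,"dz":0,"rx":0,"ry":0,"rz":-10.5,"jaw":0.015}
    - {"dx":0,"dy":0,"dz":0,"rx":0,"ry":0,"rz":-10.5,"jaw":0.015}
    - {"dx":0,"dy":0,"dz":0,"rx":0,"ry":0,"rz":-10.5,"jaw":0.015}
    - {"dx":0,"dy":0,"dz":0,"rx":0,"ry":0,"rz":-10.5,"jaw":0.015}
    - {"dx":0,"dy":0,"dz":0,"rx":0,"ry":0,"rz":-10.5,"jaw":0.015}
    - {"dx":0,"dy":0,"dz":0,"rx":0,"ry":0,"rz":-10.5,"jaw":0.015}
    - {"dx":0,"dy":0,"dz":0,"rx":0,"ry":0,"rz":-10.5,"jaw":0.015}
    - {"dx":0,"dy":0,"dz":0,"rx":0,"ry":0,"rz":-9,"jaw":0.015}
    - {"dx":0,"dy":0,"dz":0,"rx":0,"ry":0,"rz":0,"jaw":0.015}

```text
t: 12.45
tcp_pos: [476.6, 128.6, 186.6]
orientation: [0.486, 3.082, 0.012]
wrist_force: [0.1, -0.2, -1.4]
opening: 23.2
```

```bash
python3 d.py 475.2 123.8 161 162.5
```

```text
t 12.45 pos [476.63 128.59 186.56] psi 162.07 tilt [0.0229 0.0042] F [ 0.06 -0.23 -1.38] M [0.021 0.013 0.015] open 23.23 j6 -61.2
  d mm [ 0.4  -5.28 25.5 ] rot [ 0.63  1.17 -0.43]
```

Request:
play_rows:
  increments:
    - {"dx":0.0004,"dy":-0.0053,"dz":0.008,"rx":0.63,"ry":1.17,"rz":-0.4,"jaw":0.015}
    - {"dx":0,"dy":0,"dz":0.009,"rx":0,"ry":0,"rz":0,"jaw":0.015}
    - {"dx":0,"dy":0,"dz":0.007,"rx":0,"ry":0,"rz":0,"jaw":0.015}
    - {"dx":0,"dy":0,"dz":0,"rx":0,"ry":0,"rz":0,"jaw":0.015}

```text
t: 12.95
tcp_pos: [474.5, 123.2, 160.3]
orientation: [-0.484, -3.102, 0.001]
wrist_force: [0.2, -0.6, -1.5]
opening: 23.5
```

```bash
python3 d.py 475.2 123.8 161 162.5
```

```text
t 12.95 pos [474.46 123.2  160.35] psi 162.26 tilt [-0.0024 -0.0005] F [ 0.15 -0.57 -1.53] M [-0.005 -0.038  0.022] open 23.53 j6 -62.0
  d mm [-0.52  0.8  -0.65] rot [-0.07 -0.12 -0.24]
```

Run:
```python
from h import *
s=save("scene","scene6.png");cv2.imwrite("pics/s6c.png",cv2.resize(s[205:265,270:330],(780,780)[:2] if 0 else (600,600),interpolation=cv2.INTER_NEAREST))
hsv=cv2.cvtColor(s,cv2.COLOR_BGR2HSV)
for v in range(233,246,1): print(v,' '.join("%3d"%q for q in hsv[v,284:312,1]),'|',' '.join("%3d"%q for q in hsv[v,288:306,2]))
s=monitor.sense();print(s["tcp_pos"])
```

```text
233   6   9  10  24 101  45  42 115 102  15   7  13  28 107 153 137 135 139 155 159 120   4   3   2   9  26  63  77 | 114  85  43  20  25 105 144 136 145 114 152 147 170 192 127 125 117 145
234  12   9   9   3 125 128 117  26  30  15  16  20   7 147 150 138 142 135 146 160  53   5   5   9   7   9   1   3 | 122 126 113  77  77 139 148 140 103 149 150 166 192 209 191 161 125 144
235  11   9   9   3  75 167 149 121  87   2   6  49 119 149 155 135 130 134 143 109   4   9   5  10   9  10   6   6 | 122 134 137 126 117 137 138 130 122 159 155 193 206 211 192 150 142 149
236  11   9   4   9  11  79 158 157 149  90  84 129 150 148 133 137 140 141 140  11   3   5  10   5   8   8   7   6 | 140 136 136 141 132 136 131 127 163 152 197 208 190 193 133 115 150 148
237  11  10   9   9   5  14  22  79 149 158 149 142 140 143 134 138 144 144  31  36   9   8   7   9  10   7   7   8 | 145 141 139 138 157 142 140 169 188 170 192 198 158 119  49  78 108 128
238  11   9   9   9   7   3  10  36 141 154 139 150 142 138 139 150 154 149 144 120  15  26   7  12   9   8   8   8 | 146 149 152 128 136 126 134 158 
[... 710 characters left out ...]
 50  61  29  16 | 128 122 123 109 214 220 161 156 162 168 158 153 118 123 120 177 204 186
243  11   7   5  93 170 142 151 164 138 137 143 143 140 136 139 145 141 145 132 132 143 135 133 141  32  46  17  40 | 114 183 128 106 201 181 164 169 169 171 165 153 134 123 174 209 194 196
244  12   6  31 134 145 135 139 142 157 141 143 145 139 140 151 140 148 150 146 131 134 137 138 141  57  31  37  19 | 186 202 180 185 140 121 148 163 173 164 154 135 136 126 177 203 194 192
245   9  13  27 148 139 141 141 136 142 151 149 145 136 152 148 142 149 156 128 133 136 137 137 155  47  73   0  16 | 206 197 197 207 129 105 128 137 143 134 134 129 125 144 207 196 187 194
[474.5618647  123.25552877 160.65503625]
```

View pics/s6c.png

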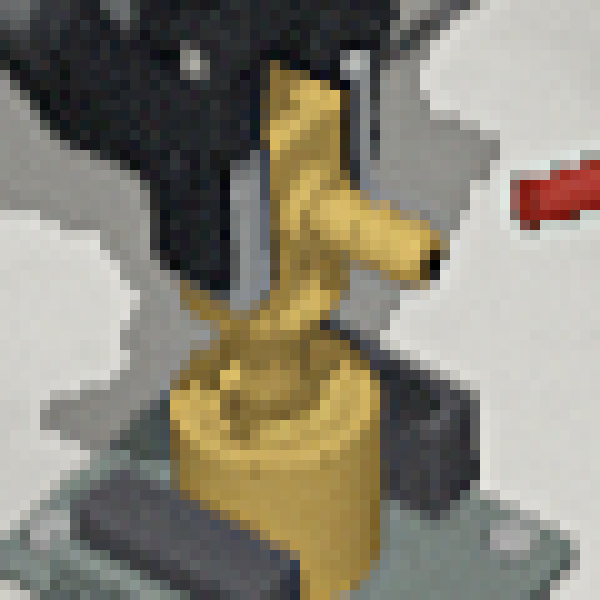

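Run:
```python
from h import *
for n in ("scene6","scene0"):
    hsv=cv2.cvtColor(cv2.imread(f"pics/{n}.png"),cv2.COLOR_BGR2HSV)
    print(n)
    for v in range(240,254,1): print(v,' '.join("%3d"%q for q in hsv[v,286:310,2]))
i=np.hstack([cv2.resize(cv2.imread(f"pics/{n}.png")[232:256,284:312],(392,336),interpolation=cv2.INTER_CUBIC) for n in("scene6","scene0")])
i=cv2.convertScaleAbs(i,alpha=1.3,beta=-40); cv2.imwrite("pics/s6d.png",i)
```

```text
scene6
240 141 141 142 124 130 136 112 119 131 136 136 138 133 121 106 139 136 137 135 110  78  87  89 131
241 142 145 129 127 129 121 113 191 140 130 134 157 136 144 109 136 128 118 189 138 116  67  63  58
242 141 132 128 122 123 109 214 220 161 156 162 168 158 153 118 123 120 177 204 186 196  96  41  46
243 146 123 114 183 128 106 201 181 164 169 169 171 165 153 134 123 174 209 194 196 213 154  55  56
244 108 188 186 202 180 185 140 121 148 163 173 164 154 135 136 126 177 203 194 192 209 179  71  50
245  66 210 206 197 197 207 129 105 128 137 143 134 134 129 125 144 207 196 187 194 207 173  70  56
246  66 198 204 196 187 190 130 112 132 130 131 124 116 140 158 198 207 194 182 199 209 154  70  55
247  79 143 214 204 175 184 196 136 130 145 171 181 200 189 191 200 188 181 189 205 176 139  62  62
248  80 109 177 206 195 191 167 130 123 162 194 199 199 197 182 183 190 196 203 188 148 136  64  64
249  85 113 141 170 201 206 187 183 161 170 186 183 177 183 193 196 207 205 179 155 142 138  69  65
250  78 105 139 145 171 186 200 209 204 204 203 202 202 204 206 207 172 181 157 154 146 139  
[... 1013 characters left out ...]

247 120 126 204 196 172 175 197 128 127 138 160 182 196 184 188 193 179 177 183 200 169 131  65  65
248 134 102 169 198 188 184 160 121 118 166 186 193 189 187 175 175 181 188 195 180 138 128  64  60
249 136 102 127 165 194 201 180 174 160 173 180 179 170 176 183 192 199 199 173 153 137 132  65  62
250 135 105 134 136 164 180 194 202 199 197 196 193 194 200 201 199 169 173 156 151 140 136  61  61
251 133 116 134 138 150 155 170 176 184 164 183 184 186 183 182 175 156 156 154 150 141 131  65  62
252 138 109 132 146 152 154 154 160 163 153 168 169 166 165 164 166 166 159 155 153 137 133  73  62
253 104  98 136 151 151 160 160 164 164 164 166 167 167 169 166 163 164 160 152 148 140 129  69  62
```

View pics/s6d.png

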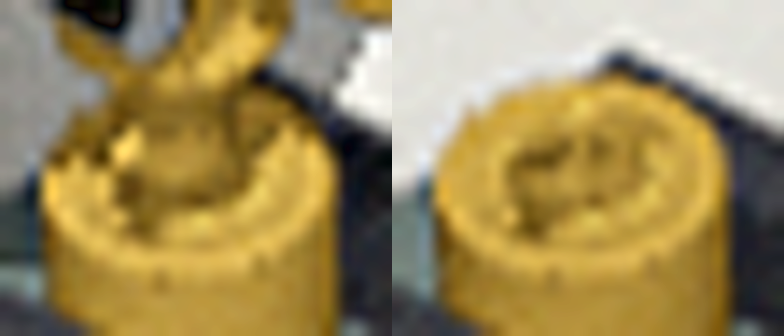

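```bash
python3 d.py 475.6 122.6 156 162.5
```

```text
t 13.0 pos [474.56 123.26 160.66] psi 162.26 tilt [-0.002  -0.0004] F [ 0.25  1.46 -1.02] M [-0.033 -0.004  0.018] open 23.31 j6 -62.0
  d mm [-1.2  -0.3   4.65] rot [-0.06 -0.1  -0.24]
```

Request:
play_rows:
  increments:
    - {"dx":-0.0012,"dy":-0.0003,"dz":0.001,"rx":0,"ry":-0.1,"rz":-0.2,"jaw":0.015}
    - {"dx":0,"dy":0,"dz":0.0015,"rx":0,"ry":0,"rz":0,"jaw":0.015}
    - {"dx":0,"dy":0,"dz":0.0015,"rx":0,"ry":0,"rz":0,"jaw":0.015}
    - {"dx":0,"dy":0,"dz":0.0015,"rx":0,"ry":0,"rz":0,"jaw":0.015}

```text
t: 13.5
tcp_pos: [476.0, 122.7, 155.4]
orientation: [0.479, 3.104, -0.001]
wrist_force: [0.2, -0.3, -1.2]
opening: 23.1
```

```bash
python3 d.py 475.6 122.6 156 162.5
```

```text
t 13.5 pos [475.97 122.66 155.43] psi 162.47 tilt [ 0.0011 -0.0007] F [ 0.19 -0.31 -1.2 ] M [0.012 0.002 0.001] open 23.12 j6 -62.2
  d mm [ 0.33 -0.16 -0.57] rot [-0.02  0.07 -0.03]
```

Request:
play_rows:
  increments:
    - {"dx":0.0002,"dy":0,"dz":0.0015,"rx":0,"ry":0,"rz":0,"jaw":0.015}
    - {"dx":0,"dy":0,"dz":0.0015,"rx":0,"ry":0,"rz":0,"jaw":0.015}

```text
t: 13.75
tcp_pos: [475.9, 123.1, 153.0]
orientation: [0.479, 3.103, 0.001]
wrist_force: [-5.2, 4.5, 11.4]
opening: 23.0
```

Request:
play_rows:
  increments:
    - {"dx":0,"dy":0,"dz":0.001,"rx":0,"ry":0,"rz":0,"jaw":0.015}

```text
t: 13.88
tcp_pos: [475.7, 123.5, 152.1]
orientation: [0.479, 3.104, 0.002]
wrist_force: [-3.6, 4.1, 1.9]
opening: 23.4
```

```bash
python3 d.py 475.6 122.6 156 162.5
```

```text
t 13.875 pos [475.67 123.5  152.12] psi 162.46 tilt [0.0012 0.0009] F [-3.62  4.07  1.92] M [ 0.706  0.692 -0.011] open 23.45 j6 -62.2
  d mm [-0.21 -0.88 -3.88] rot [ 0.07  0.05 -0.04]
```

Request:
play_rows:
  increments:
    - {"dx":0.0008,"dy":0.0005,"dz":0,"rx":0,"ry":0,"rz":0,"jaw":0.015}

```text
t: 14.0
tcp_pos: [475.0, 124.3, 152.0]
orientation: [0.479, 3.104, 0.002]
wrist_force: [0.4, -0.5, -2.1]
opening: 23.1
```

Request:
play_rows:
  increments:
    - {"dx":0.0003,"dy":0.0003,"dz":0.0005,"rx":0,"ry":0,"rz":0,"jaw":0.015}

```text
t: 14.12
tcp_pos: [474.8, 124.6, 151.4]
orientation: [0.479, 3.104, 0.001]
wrist_force: [0.1, -0.4, -2.0]
opening: 23.0
```

```bash
python3 d.py 475.6 122.6 156 162.5
```

```text
t 14.125 pos [474.78 124.6  151.45] psi 162.46 tilt [0.0012 0.0006] F [ 0.13 -0.39 -2.02] M [-0.016  0.014  0.009] open 23.0 j6 -62.1
  d mm [-1.39 -1.66 -4.55] rot [ 0.05  0.05 -0.04]
```

Request:
play_rows:
  increments:
    - {"dx":0,"dy":0.0,"dz":0.001,"rx":0,"ry":0,"rz":0,"jaw":0.015}

```text
t: 14.25
tcp_pos: [474.8, 124.6, 150.4]
orientation: [0.479, 3.104, 0.001]
wrist_force: [-0.8, -0.8, -1.3]
opening: 23.0
```

Request:
play_rows:
  increments:
    - {"dx":0,"dy":0.0,"dz":0.001,"rx":0,"ry":0,"rz":0,"jaw":0.015}

```text
t: 14.38
tcp_pos: [474.8, 124.5, 149.2]
orientation: [0.479, 3.104, 0.001]
wrist_force: [0.7, -0.4, -1.7]
opening: 23.1
```

Request:
play_rows:
  increments:
    - {"dx":0,"dy":0.0,"dz":0.001,"rx":0,"ry":0,"rz":0,"jaw":0.015}

```text
t: 14.5
tcp_pos: [474.8, 124.5, 148.1]
orientation: [0.479, 3.104, 0.001]
wrist_force: [-0.4, 0.3, -0.9]
opening: 23.2
```

Request:
play_rows:
  increments:
    - {"dx":0,"dy":0.0,"dz":0.001,"rx":0,"ry":0,"rz":0,"jaw":0.015}
    - {"dx":0,"dy":0.0,"dz":0.001,"rx":0,"ry":0,"rz":0,"jaw":0.015}

```text
t: 14.75
tcp_pos: [474.9, 124.4, 145.9]
orientation: [0.479, 3.104, 0.001]
wrist_force: [-0.3, -0.6, -0.8]
opening: 23.3
```

Request:
play_rows:
  increments:
    - {"dx":0,"dy":0.0,"dz":0.001,"rx":0,"ry":0,"rz":0,"jaw":0.015}
    - {"dx":0,"dy":0.0,"dz":0.001,"rx":0,"ry":0,"rz":0,"jaw":0.015}

```text
t: 15.0
tcp_pos: [474.9, 124.4, 143.8]
orientation: [0.479, 3.104, 0.001]
wrist_force: [-0.3, -0.4, -1.3]
opening: 23.2
```

Request:
play_rows:
  increments:
    - {"dx":0,"dy":0.0,"dz":0.001,"rx":0,"ry":0,"rz":0,"jaw":0.015}
    - {"dx":0,"dy":0.0,"dz":0.0,"rx":0,"ry":0,"rz":0,"jaw":0.015}

```text
t: 15.25
tcp_pos: [474.8, 124.4, 142.7]
orientation: [0.479, 3.104, 0.001]
wrist_force: [-1.2, 0.4, -0.2]
opening: 23.1
```

```bash
python3 d.py 474.8 124.5 139 162.5
```

```text
t 15.25 pos [474.85 124.42 142.65] psi 162.46 tilt [0.0012 0.0003] F [-1.23  0.4  -0.18] M [-0.005 -0.011 -0.02 ] open 23.12 j6 -62.1
  d mm [0.07 0.06 3.65] rot [ 0.04  0.06 -0.04]
```

Request:
play_rows:
  increments:
    - {"dx":0,"dy":0.0,"dz":0.001,"rx":0,"ry":0,"rz":0,"jaw":0.015}

```text
t: 15.38
tcp_pos: [474.9, 124.4, 141.7]
orientation: [0.479, 3.104, 0.001]
wrist_force: [0.3, 0.0, -1.2]
opening: 23.4
```

Request:
play_rows:
  increments:
    - {"dx":0,"dy":0.0,"dz":0.001,"rx":0,"ry":0,"rz":0,"jaw":0.015}

```text
t: 15.5
tcp_pos: [474.9, 124.4, 140.6]
orientation: [0.479, 3.104, 0.001]
wrist_force: [0.1, 0.1, -0.7]
opening: 23.3
```

Request:
play_rows:
  increments:
    - {"dx":0,"dy":0.0,"dz":0.0006,"rx":0,"ry":0,"rz":0,"jaw":0.015}

```text
t: 15.62
tcp_pos: [474.9, 124.4, 139.9]
orientation: [0.479, 3.104, 0.001]
wrist_force: [-0.5, -0.4, -1.3]
opening: 23.0
```

Request:
play_rows:
  increments:
    - {"dx":0,"dy":0.0,"dz":0.0005,"rx":0,"ry":0,"rz":0,"jaw":0.015}

```text
t: 15.75
tcp_pos: [474.9, 124.4, 139.4]
orientation: [0.479, 3.104, 0.001]
wrist_force: [0.3, -0.5, -0.2]
opening: 23.3
```

Request:
play_rows:
  increments:
    - {"dx":0,"dy":0.0,"dz":0.0005,"rx":0,"ry":0,"rz":0,"jaw":0.015}

```text
t: 15.88
tcp_pos: [474.9, 124.4, 138.9]
orientation: [0.479, 3.104, 0.001]
wrist_force: [0.6, 0.2, -1.6]
opening: 23.2
```

Request:
play_rows:
  increments:
    - {"dx":0,"dy":0.0,"dz":0.0005,"rx":0,"ry":0,"rz":0,"jaw":0.015}

```text
t: 16.0
tcp_pos: [474.9, 124.4, 138.3]
orientation: [0.479, 3.104, 0.001]
wrist_force: [-1.0, -1.1, -2.1]
opening: 23.3
```

Request:
play_rows:
  increments:
    - {"dx":0,"dy":0.0,"dz":0.0005,"rx":0,"ry":0,"rz":0,"jaw":0.015}

```text
t: 16.12
tcp_pos: [474.9, 124.4, 137.8]
orientation: [0.479, 3.104, 0.001]
wrist_force: [-1.0, -0.2, -2.0]
opening: 23.6
```

Request:
play_rows:
  increments:
    - {"dx":0,"dy":0.0,"dz":0.0005,"rx":0,"ry":0,"rz":0,"jaw":0.015}

```text
t: 16.25
tcp_pos: [474.9, 124.4, 137.2]
orientation: [0.479, 3.104, 0.001]
wrist_force: [-0.2, 0.4, -0.7]
opening: 23.3
```

Request:
play_rows:
  increments:
    - {"dx":0,"dy":0.0,"dz":0.0005,"rx":0,"ry":0,"rz":0,"jaw":0.015}

```text
t: 16.38
tcp_pos: [474.9, 124.4, 136.7]
orientation: [0.479, 3.104, 0.001]
wrist_force: [0.4, -0.7, -0.6]
opening: 23.4
```

Request:
play_rows:
  increments:
    - {"dx":0,"dy":0.0,"dz":0.0005,"rx":0,"ry":0,"rz":0,"jaw":0.015}

```text
t: 16.5
tcp_pos: [475.0, 124.4, 136.4]
orientation: [0.479, 3.103, 0.001]
wrist_force: [-1.3, 0.2, 3.4]
opening: 23.4
```

Request:
play_rows:
  increments:
    - {"dx":0,"dy":0.0,"dz":0.0003,"rx":0,"ry":0,"rz":0,"jaw":0.015}

```text
t: 16.62
tcp_pos: [475.0, 124.4, 136.3]
orientation: [0.479, 3.103, 0.001]
wrist_force: [-2.9, -0.7, 4.8]
opening: 23.1
```

Request:
play_rows:
  increments:
    - {"dx":0,"dy":-0.0002,"dz":-0.0003,"rx":0,"ry":0,"rz":5,"jaw":0.015}

```text
t: 16.75
tcp_pos: [475.0, 124.3, 136.7]
orientation: [0.616, 3.079, 0.001]
wrist_force: [0.0, -0.0, 0.3]
opening: 23.0
```

Request:
play_rows:
  increments:
    - {"dx":0,"dy":-0.0002,"dz":0.0,"rx":0,"ry":0,"rz":5,"jaw":0.015}

```text
t: 16.88
tcp_pos: [474.9, 124.1, 136.7]
orientation: [0.754, 3.048, 0.001]
wrist_force: [-0.2, -0.2, -1.0]
opening: 23.1
```

```bash
cat > r.py <<'E'
from d import *
import sys
P=np.array([float(sys.argv[1]),float(sys.argv[2])]); e=float(sys.argv[3]); dpsi=float(sys.argv[4]); z=float(sys.argv[5])
s=monitor.sense();T=R.from_rotvec(s["orientation"]).as_matrix();psi=np.degrees(np.arctan2(T[1,0],T[0,0]))
q=psi-dpsi;c=P-e*np.array([np.cos(np.radians(q)),np.sin(np.radians(q))])
print("axis now",s["tcp_pos"][:2]+e*T[:2,0]+110*T[:2,2], "turned",162.5-psi)
delta(c[0],c[1],z,q)
E
python3 r.py 472.85 125.06 2.2 0 136.4
```

```text
axis now [473.19973436 125.17663393] turned 10.287355446708688
t 16.875 pos [474.93 124.1  136.65] psi 152.21 tilt [0.002  0.0004] F [-0.16 -0.17 -0.96] M [-0.021  0.048  0.036] open 23.14 j6 -51.8
  d mm [ 0.08 -0.12  0.25] rot [0.08 0.09 0.  ]
```

Request:
play_rows:
  increments:
    - {"dx":0,"dy":-0.0002,"dz":0.0001,"rx":0,"ry":0.1,"rz":5,"jaw":0.015}
    - {"dx":0,"dy":-0.0002,"dz":0.0,"rx":0,"ry":0,"rz":5,"jaw":0.015}

```text
t: 17.12
tcp_pos: [474.9, 123.8, 136.6]
orientation: [1.026, 2.969, 0.003]
wrist_force: [-0.5, 0.3, 0.9]
opening: 23.0
```

Request:
play_rows:
  increments:
    - {"dx":0,"dy":-0.0002,"dz":0.0,"rx":0,"ry":0,"rz":5,"jaw":0.015}

```text
t: 17.25
tcp_pos: [474.8, 123.6, 136.6]
orientation: [1.159, 2.919, 0.003]
wrist_force: [-0.3, 0.1, 0.4]
opening: 23.2
```

Request:
play_rows:
  increments:
    - {"dx":0,"dy":-0.0002,"dz":0.0,"rx":0,"ry":0,"rz":5,"jaw":0.015}

```text
t: 17.38
tcp_pos: [474.7, 123.4, 136.6]
orientation: [1.289, 2.864, 0.003]
wrist_force: [-0.2, 0.4, 0.3]
opening: 23.1
```

```bash
python3 r.py 472.85 125.06 2.2 0 136.4
```

```text
axis now [473.42892268 125.26384587] turned 30.97292825589315
t 17.375 pos [474.73 123.45 136.62] psi 131.53 tilt [0.0014 0.0015] F [-0.21  0.41  0.32] M [0.02  0.033 0.018] open 23.11 j6 -31.3
  d mm [ 0.25 -0.34  0.22] rot [ 0.12 -0.01 -0.  ]
```

Request:
play_rows:
  increments:
    - {"dx":0.0002,"dy":-0.0004,"dz":0.0,"rx":0.1,"ry":0,"rz":4,"jaw":0.015}

```text
t: 17.5
tcp_pos: [474.4, 123.4, 136.6]
orientation: [1.392, 2.816, 0.001]
wrist_force: [0.9, -0.3, 0.1]
opening: 23.4
```

Request:
play_rows:
  increments:
    - {"dx":0,"dy":-0.0002,"dz":0.0,"rx":0,"ry":0,"rz":4,"jaw":0.015}

```text
t: 17.62
tcp_pos: [474.3, 123.2, 136.6]
orientation: [1.493, 2.764, 0.001]
wrist_force: [-0.3, -0.1, -0.5]
opening: 23.3
```

Request:
play_rows:
  increments:
    - {"dx":0,"dy":-0.0002,"dz":0.0,"rx":0,"ry":0,"rz":4,"jaw":0.015}

```text
t: 17.75
tcp_pos: [474.2, 123.2, 136.6]
orientation: [1.592, 2.708, 0.002]
wrist_force: [0.9, -0.1, 0.1]
opening: 23.3
```

```bash
python3 r.py 472.85 125.06 2.2 0 136.4
```

```text
axis now [473.22316453 125.1500045 ] turned 43.395777387131716
t 17.75 pos [474.19 123.16 136.63] psi 119.1 tilt [0.001  0.0006] F [ 0.94 -0.08  0.13] M [-0.013  0.014  0.024] open 23.29 j6 -18.9
  d mm [ 0.11 -0.24  0.23] rot [ 0.07 -0.   -0.  ]
```

Request:
play_rows:
  increments:
    - {"dx":0.0001,"dy":-0.0003,"dz":0.0,"rx":0,"ry":0,"rz":3,"jaw":0.015}

```text
t: 17.88
tcp_pos: [474.0, 123.1, 136.6]
orientation: [1.665, 2.663, 0.002]
wrist_force: [0.8, 0.7, 0.7]
opening: 23.1
```

Request:
play_rows:
  increments:
    - {"dx":0,"dy":-0.0001,"dz":0.0,"rx":0,"ry":0,"rz":3,"jaw":0.015}

```text
t: 18.0
tcp_pos: [473.9, 123.1, 136.6]
orientation: [1.736, 2.617, 0.002]
wrist_force: [-0.1, -0.2, 0.5]
opening: 23.4
```

```bash
python3 r.py 472.85 125.06 2.2 0 136.4
```

```text
axis now [473.18219222 125.1635785 ] turned 49.62408033026874
t 18.0 pos [473.88 123.06 136.64] psi 112.88 tilt [0.0014 0.0007] F [-0.08 -0.17  0.51] M [-0.04   0.018 -0.008] open 23.37 j6 -12.6
  d mm [ 0.04 -0.17  0.24] rot [ 0.09 -0.   -0.  ]
```

Request:
play_rows:
  increments:
    - {"dx":0,"dy":-0.0001,"dz":0.0,"rx":0,"ry":0,"rz":3,"jaw":0.015}

```text
t: 18.12
tcp_pos: [473.8, 123.0, 136.6]
orientation: [1.806, 2.569, 0.002]
wrist_force: [-0.2, -0.6, -0.1]
opening: 23.2
```

```bash
python3 r.py 472.85 125.06 2.2 0 136.4
```

```text
axis now [473.27246056 125.18797159] turned 52.724926994871296
t 18.125 pos [473.84 123.03 136.63] psi 109.78 tilt [0.0016 0.0008] F [-0.15 -0.62 -0.07] M [ 0.003  0.069 -0.007] open 23.18 j6 -9.5
  d mm [ 0.04 -0.25  0.23] rot [ 0.1  -0.01 -0.  ]
```

Request:
play_rows:
  increments:
    - {"dx":0,"dy":-0.0001,"dz":0.0,"rx":0,"ry":0,"rz":3,"jaw":0.015}

```text
t: 18.25
tcp_pos: [473.8, 123.0, 136.6]
orientation: [1.875, 2.519, 0.003]
wrist_force: [-0.2, -0.1, 0.5]
opening: 23.6
```

```bash
python3 r.py 472.85 125.06 2.2 0 136.4
```

```text
axis now [473.32912908 125.21627425] turned 55.83161163090935
t 18.25 pos [473.77 123.02 136.6 ] psi 106.67 tilt [0.0017 0.0008] F [-0.19 -0.06  0.53] M [0.064 0.106 0.014] open 23.62 j6 -6.4
  d mm [ 0.02 -0.3   0.2 ] rot [ 0.11 -0.02 -0.  ]
```

Request:
play_rows:
  increments:
    - {"dx":0,"dy":-0.0004,"dz":0.0,"rx":0.1,"ry":0,"rz":3,"jaw":0.015}

```text
t: 18.38
tcp_pos: [473.5, 123.0, 136.6]
orientation: [1.943, 2.468, 0.002]
wrist_force: [1.0, 2.5, -1.8]
opening: 23.3
```

```bash
python3 r.py 472.85 125.06 2.2 0 136.4
```

```text
axis now [473.08387235 125.26146666] turned 58.932477276270376
t 18.375 pos [473.53 123.05 136.65] psi 103.57 tilt [0.0007 0.0007] F [ 1.02  2.52 -1.75] M [ 0.399 -0.288  0.009] open 23.26 j6 -3.3
  d mm [-0.08 -0.19  0.25] rot [ 0.05 -0.03 -0.  ]
```

Request:
play_rows:
  increments:
    - {"dx":0,"dy":-0.0001,"dz":0.0,"rx":0,"ry":0,"rz":3,"jaw":0.015}

```text
t: 18.5
tcp_pos: [473.4, 123.2, 136.6]
orientation: [-2.009, -2.415, -0.002]
wrist_force: [-0.4, 1.4, -0.5]
opening: 23.3
```

```bash
python3 r.py 472.85 125.06 2.2 0 136.4
```

```text
axis now [473.05870308 125.44455455] turned 62.03315628955606
t 18.5 pos [473.39 123.17 136.56] psi 100.47 tilt [0.0006 0.001 ] F [-0.41  1.43 -0.45] M [0.362 0.163 0.046] open 23.28 j6 -0.2
  d mm [-0.25 -0.19  0.16] rot [ 0.04 -0.05 -0.  ]
```

Request:
play_rows:
  increments:
    - {"dx":0,"dy":-0.0001,"dz":0.0,"rx":0,"ry":0,"rz":3,"jaw":0.015}

```text
t: 18.62
tcp_pos: [473.3, 123.3, 136.4]
orientation: [-2.074, -2.359, -0.002]
wrist_force: [0.4, 1.3, -2.8]
opening: 23.5
```

```bash
python3 r.py 472.85 125.06 2.2 0 136.4
```

```text
axis now [473.03996338 125.62445735] turned 65.12505015801
t 18.625 pos [473.26 123.31 136.44] psi 97.37 tilt [0.0006 0.0012] F [ 0.38  1.31 -2.78] M [0.229 0.022 0.145] open 23.51 j6 2.9
  d mm [-0.41 -0.18  0.04] rot [ 0.04 -0.07 -0.  ]
```

Request:
play_rows:
  increments:
    - {"dx":0.0002,"dy":-0.0001,"dz":0.0003,"rx":0,"ry":0,"rz":3,"jaw":0.015}

```text
t: 18.75
tcp_pos: [473.1, 123.5, 136.1]
orientation: [-2.137, -2.303, -0.002]
wrist_force: [-0.5, -1.3, 1.3]
opening: 23.7
```

```bash
python3 r.py 472.85 125.06 2.2 0 136.4
```

```text
axis now [473.03143582 125.82049082] turned 68.21896555235621
t 18.75 pos [473.12 123.5  136.09] psi 94.28 tilt [0.0007 0.0012] F [-0.53 -1.26  1.31] M [-0.294  0.078  0.069] open 23.67 j6 6.0
  d mm [-0.62 -0.16 -0.32] rot [ 0.04 -0.06 -0.  ]
```

Request:
play_rows:
  increments:
    - {"dx":0.0001,"dy":-0.0001,"dz":0.0003,"rx":0,"ry":0,"rz":3,"jaw":0.015}

```text
t: 18.88
tcp_pos: [473.1, 123.6, 135.8]
orientation: [-2.198, -2.244, -0.002]
wrist_force: [-0.2, -0.6, 2.9]
opening: 23.1
```

```bash
python3 r.py 472.85 125.06 2.2 0 136.4
```

```text
axis now [473.09951176 125.86081307] turned 71.30841528909508
t 18.875 pos [473.06 123.55 135.83] psi 91.19 tilt [0.0008 0.001 ] F [-0.2  -0.59  2.92] M [-0.226  0.187  0.045] open 23.12 j6 9.1
  d mm [-0.69 -0.18 -0.57] rot [ 0.04 -0.06 -0.  ]
```

Request:
play_rows:
  increments:
    - {"dx":0,"dy":-0.0001,"dz":-0.0002,"rx":0,"ry":0,"rz":0,"jaw":0.015}

```text
t: 19.0
tcp_pos: [473.0, 123.5, 136.0]
orientation: [2.198, 2.245, 0.002]
wrist_force: [2.7, -0.1, -2.8]
opening: 23.4
```

```bash
python3 r.py 472.85 125.06 2.2 0 136.4
```

```text
axis now [473.07326547 125.84217037] turned 71.29094152010953
t 19.0 pos [473.01 123.54 135.98] psi 91.21 tilt [0.001 0.001] F [ 2.66 -0.05 -2.8 ] M [-0.063 -0.316  0.035] open 23.38 j6 9.1
  d mm [-0.67 -0.13 -0.43] rot [ 0.06 -0.05 -0.  ]
```

Request:
play_rows:
  increments:
    - {"dx":0,"dy":0,"dz":-0.0002,"rx":0,"ry":0,"rz":0,"jaw":0.015}

```text
t: 19.12
tcp_pos: [473.0, 123.5, 136.0]
orientation: [2.197, 2.246, 0.002]
wrist_force: [1.0, -0.1, -4.8]
opening: 23.2
```

```bash
python3 r.py 472.85 125.06 2.2 0 136.4
```

```text
axis now [473.0736838  125.82721083] turned 71.22770179015247
t 19.125 pos [473.01 123.52 136.03] psi 91.27 tilt [0.001 0.001] F [ 0.95 -0.09 -4.76] M [-0.044 -0.31   0.013] open 23.15 j6 9.0
  d mm [-0.66 -0.12 -0.37] rot [ 0.06 -0.05 -0.  ]
```

Request:
play_rows:
  increments:
    - {"dx":0,"dy":0,"dz":-0.0002,"rx":0,"ry":0,"rz":0,"jaw":0.015}

```text
t: 19.25
tcp_pos: [473.0, 123.5, 136.1]
orientation: [-2.196, -2.247, -0.002]
wrist_force: [2.0, -0.5, -4.2]
opening: 23.4
```

```bash
python3 r.py 472.85 125.06 2.2 0 136.4
```

```text
axis now [473.04734485 125.83526875] turned 71.18654727425708
t 19.25 pos [472.99 123.52 136.05] psi 91.31 tilt [0.001 0.001] F [ 2.05 -0.46 -4.22] M [ 0.003 -0.4    0.057] open 23.36 j6 9.0
  d mm [-0.66 -0.11 -0.35] rot [ 0.06 -0.06 -0.  ]
```

Request:
play_rows:
  increments:
    - {"dx":0,"dy":-0.0001,"dz":0.0003,"rx":0,"ry":0,"rz":3,"jaw":0.015}

```text
t: 19.38
tcp_pos: [472.9, 123.5, 135.8]
orientation: [-2.254, -2.188, -0.002]
wrist_force: [0.1, -0.2, 1.4]
opening: 23.1
```

```bash
python3 r.py 472.85 125.06 2.2 0 136.4
```

```text
axis now [473.0779462  125.82086451] turned 74.20109448423962
t 19.375 pos [472.91 123.51 135.8 ] psi 88.3 tilt [0.0009 0.001 ] F [ 0.08 -0.25  1.45] M [-0.098 -0.023  0.076] open 23.08 j6 12.0
  d mm [-0.66 -0.11 -0.61] rot [ 0.05 -0.06 -0.  ]
```

Request:
play_rows:
  increments:
    - {"dx":0,"dy":-0.0001,"dz":0.0002,"rx":0,"ry":0,"rz":3,"jaw":0.015}

```text
t: 19.5
tcp_pos: [472.8, 123.5, 135.7]
orientation: [-2.312, -2.127, -0.002]
wrist_force: [0.8, -0.7, -0.4]
opening: 23.5
```

```bash
python3 r.py 472.85 125.06 2.2 0 136.4
```

```text
axis now [473.10312395 125.80449657] turned 77.24922391140751
t 19.5 pos [472.82 123.52 135.66] psi 85.25 tilt [0.0009 0.0009] F [ 0.77 -0.73 -0.43] M [-0.04  -0.041  0.149] open 23.5 j6 15.1
  d mm [-0.66 -0.1  -0.74] rot [ 0.05 -0.05 -0.  ]
```

Request:
play_rows:
  increments:
    - {"dx":0,"dy":-0.0001,"dz":0.0002,"rx":0,"ry":0,"rz":3,"jaw":0.015}

```text
t: 19.62
tcp_pos: [472.7, 123.5, 135.5]
orientation: [-2.367, -2.065, -0.002]
wrist_force: [-0.3, -0.8, -0.6]
opening: 23.3
```

```bash
python3 r.py 472.85 125.06 2.2 0 136.4
```

```text
axis now [473.05304727 125.76943996] turned 80.30557876297725
t 19.625 pos [472.67 123.51 135.49] psi 82.19 tilt [0.0008 0.0008] F [-0.27 -0.84 -0.56] M [-0.143 -0.059  0.228] open 23.32 j6 18.1
  d mm [-0.64 -0.03 -0.91] rot [ 0.04 -0.05 -0.  ]
```

Request:
play_rows:
  increments:
    - {"dx":0,"dy":-0.0001,"dz":0.0002,"rx":0,"ry":0,"rz":3,"jaw":0.015}

```text
t: 19.75
tcp_pos: [472.6, 123.5, 135.3]
orientation: [2.421, 2.001, 0.001]
wrist_force: [0.4, 0.0, -1.7]
opening: 23.4
```

```bash
python3 r.py 472.85 125.06 2.2 0 136.4
```

```text
axis now [473.04953087 125.73510461] turned 83.34957367872175
t 19.75 pos [472.55 123.51 135.32] psi 79.15 tilt [0.0007 0.0005] F [ 0.44  0.02 -1.73] M [-0.145 -0.069  0.241] open 23.4 j6 21.2
  d mm [-0.63  0.   -1.08] rot [ 0.04 -0.04 -0.  ]
```

Request:
play_rows:
  increments:
    - {"dx":0,"dy":-0.0001,"dz":0.0002,"rx":0,"ry":0,"rz":3,"jaw":0.015}

```text
t: 19.88
tcp_pos: [472.4, 123.5, 135.1]
orientation: [2.474, 1.936, 0.001]
wrist_force: [1.2, -1.0, -2.0]
opening: 23.4
```

```bash
python3 r.py 472.85 125.06 2.2 0 136.4
```

```text
axis now [473.0004299  125.62859316] turned 86.40218976789484
t 19.875 pos [472.41 123.46 135.08] psi 76.1 tilt [0.0006 0.0003] F [ 1.16 -1.01 -2.05] M [-0.084 -0.137  0.236] open 23.41 j6 24.2
  d mm [-0.54  0.04 -1.32] rot [ 0.03 -0.03 -0.  ]
```

Request:
play_rows:
  increments:
    - {"dx":0,"dy":-0.0001,"dz":0.0002,"rx":0,"ry":0,"rz":2.5,"jaw":0.015}

```text
t: 20.0
tcp_pos: [472.3, 123.5, 134.9]
orientation: [2.516, 1.881, 0.001]
wrist_force: [0.1, 0.1, -1.9]
opening: 23.5
```

Request:
play_rows:
  increments:
    - {"dx":0,"dy":-0.0001,"dz":0.0002,"rx":0,"ry":0,"rz":2.5,"jaw":0.015}

```text
t: 20.12
tcp_pos: [472.2, 123.5, 134.7]
orientation: [2.557, 1.825, 0.001]
wrist_force: [0.7, -0.2, -1.2]
opening: 23.1
```

```bash
python3 r.py 472.85 125.06 2.2 0 136.4
```

```text
axis now [472.96578437 125.63555385] turned 91.46739574534655
t 20.125 pos [472.19 123.54 134.7 ] psi 71.03 tilt [0.0006 0.0001] F [ 0.68 -0.2  -1.16] M [-0.011 -0.106  0.225] open 23.13 j6 29.3
  d mm [-0.55  0.13 -1.7 ] rot [ 0.03 -0.02 -0.  ]
```

Request:
play_rows:
  increments:
    - {"dx":0,"dy":0,"dz":0,"rx":0,"ry":0,"rz":0,"jaw":0.028}
    - {"dx":0,"dy":0,"dz":0,"rx":0,"ry":0,"rz":0,"jaw":0.05}
    - {"dx":0,"dy":0,"dz":0,"rx":0,"ry":0,"rz":0,"jaw":0.05}

```text
t: 20.5
tcp_pos: [472.2, 123.6, 134.9]
orientation: [2.555, 1.828, 0.001]
wrist_force: [-0.2, -0.3, 0.4]
opening: 50.3
```

```bash
python3 r.py 472.85 125.06 2.2 0 136.4
python3 - <<'E'
from h import *
s=save("scene","scene7.png");cv2.imwrite("pics/s7c.png",cv2.resize(s[190:270,260:340],(640,600)[::-1] if 0 else (600,600),interpolation=cv2.INTER_CUBIC))
E
```

```text
axis now [473.02791214 125.69261115] turned 91.33171584712214
t 20.5 pos [472.24 123.58 134.94] psi 71.17 tilt [0.0007 0.0003] F [-0.22 -0.31  0.4 ] M [-0.002  0.015 -0.015] open 50.28 j6 29.2
  d mm [-0.6   0.1  -1.46] rot [ 0.03 -0.03 -0.  ]
```

View pics/s7c.png

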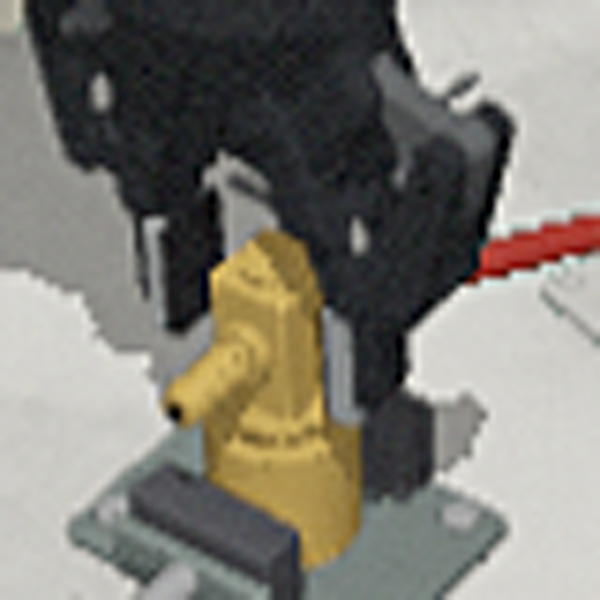

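Request:
play_rows:
  increments:
    - {"dx":0,"dy":0,"dz":0,"rx":0,"ry":0,"rz":0,"jaw":0.06}
    - {"dx":0,"dy":0,"dz":-0.01,"rx":0,"ry":0,"rz":0,"jaw":0.06}
    - {"dx":0,"dy":0,"dz":-0.02,"rx":0,"ry":0,"rz":0,"jaw":0.06}
    - {"dx":0,"dy":0,"dz":-0.02,"rx":0,"ry":0,"rz":0,"jaw":0.06}
    - {"dx":0,"dy":0,"dz":-0.03,"rx":0,"ry":0,"rz":0,"jaw":0.06}
    - {"dx":0,"dy":0,"dz":-0.03,"rx":0,"ry":0,"rz":0,"jaw":0.06}
    - {"dx":0,"dy":0,"dz":0,"rx":0,"ry":0,"rz":0,"jaw":0.06}
    - {"dx":0,"dy":0,"dz":0,"rx":0,"ry":0,"rz":0,"jaw":0.06}

```text
t: 21.55
tcp_pos: [471.9, 123.5, 251.6]
orientation: [2.554, 1.829, 0.004]
wrist_force: [-0.1, -0.7, -0.3]
opening: 60.0
```

Run:
```python
from h import *
s=save("scene","scene8.png");cv2.imwrite("pics/s8c.png",cv2.resize(s[200:270,270:340],(600,600),interpolation=cv2.INTER_CUBIC))
P=[472.9,125.4]
f=np.array([-.334,.942,0])
for z in (47.5,49.5,53): print(z,proj("scene",np.array([*P,z])-16.5*f))
print("outlet dir",162.5-180-91.4)
s=monitor.sense();print(s["t"],s["tcp_pos"],s["wrist_force"],s["qd"])
```

```text
47.5 (np.float64(297.65529191107197), np.float64(249.41414778756055))
49.5 (np.float64(297.6122070520389), np.float64(248.6414783101136))
53 (np.float64(297.53652996832415), np.float64(247.28431075657136))
outlet dir -108.9
21.6 [471.97607134 123.50680268 251.65619863] [-0.32762421  0.29145838  0.78748056] [ 0.00096104  0.00845196  0.00052899 -0.00088747 -0.00231597  0.00211868]
```

View pics/s8c.png

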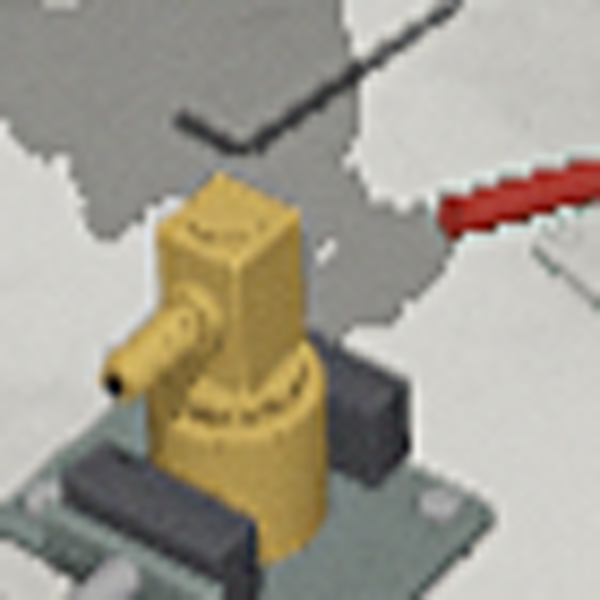

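```bash
python3 -c "
from plant import job;print(job.hand_in())"
```

```text
the job is handed in; nothing more can be done
None
```

I lifted the brass elbow out of its storage block, put it into the vise port with both lugs through the slots, screwed it in clockwise, and let go. The job is handed in, and no verdict came back.

- **Insertion:** the spigot touched the side of the mouth once on the way in, with about 13 N read at the wrist. I shifted roughly 1 mm sideways and it then went in freely. The spigot tip met the seal about 22 mm below the mouth.
- **Tightening:** resistance began at about 58–60° from the slots, and I stopped at about 91.5°, roughly 32° past it. Both the turn angle and the height drop of about 1.8–1.9 mm onto the seal point to a thread load of about 14–15 N. That load is inferred; I could not measure it directly.
- **Last checks:** the final picture shows the fitting upright in the port with its flange just above the top face. The gripper is clear above it and the wrist force is near zero. The hex key is in place in that picture. I did not look at the standoff or spool again at the end, but nothing came near them.
- **Disagreements:**
    - The two cameras differed by 2–5 mm on where things stood, so I settled the alignment with close pictures and the contact forces.
    - The turning torque levelled off at about 0.23 N·m over the last 10°, while the height and angle still showed the load rising. I put that down to sensor noise and did not check it further.

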